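# Sort the lantern studs by thread pitch on the notched gauges

## Robot

A 6-joint arm with a two-finger parallel gripper is mounted at the origin on the work surface. World frame = base frame: x ahead of the robot, y to its left, z up, the work surface at z = 0. Lengths are in m, angles in rad, forces in N, time in s.
With the tool pointing down it reaches from about 0.425 to 0.95 m from the base axis. Payload 3.5 kg.
Tool frame: the origin (TCP) lies between the finger pads; the fingertips stand 14 mm ahead of it and the grasp point (between the pads) lies 5 mm behind it; z points along the fingers, y is the direction in which the jaws open and shut (so a half turn about z gives the same grasp; the last joint's range is limited). The gripper opens to 85 mm and grips with 20 to 120 N. Pads are 22 mm wide; open, the fingers measure 114 mm over their backs; the gripper's body (76 mm by 85 mm) begins 54 mm behind the grasp point. The pads swing forward as they close: fully open they stand 13 mm farther back than shut.
Start: joints at [-1.478, 0.286, 1.577, -0, 1.279, -0.15], TCP at [0.162, -0.655, 0.223] pointing down, gripper open.
Joint ranges: [-2.77, 2.77], [-0.9, 2.22], [0.21, 2.48], [-1.53, 4.67], [0.24, 2.81], [-2.84, 2.84]. Speed limits (rad/s): [2.79, 2.79, 3.14, 3.14, 3.14, 3.14].

## Interface

Orientations are given as a unit quaternion [x, y, z, w].
In Python, from plant import ctrl gives the robot as it stands. The module is installed in compiled form; this text tells all that it offers.
- The arm moves only by the tool servo_tool, never from a script. Its argument "increments" is text: rows parted by semicolons, each of 7 numbers parted by spaces: the turn, a rotation vector about the tool's x, y, z in rad, then the shift along the tool's x, y, z in cm, then the finger opening in cm, from 0 to 8.54. In form: ax ay az dx dy dz claw; .... A call has 1 to 10 rows; each row is the pose to reach, as a shift and turn from the pose commanded when the call began, along the tool's axes at that moment; what a row does not reach only later rows make up. A row lasts 1/12 s, in which the tool goes at most 41.7 mm and 7.16 degrees, less where a joint would pass 70% of its speed; a pose out of reach is approached as far as the arm can. A call with a gripper value outside its range is refused whole. The fingers move at their own pace and stop on an object; "grip_force" is the grip in N (left out, the last holds). Time passes only in rows, so rows that repeat a pose let the fingers close. It gives the time, the measured TCP pose, the force and the opening at its end, in the units of the state.
- ctrl.get_state(): the state, without advancing time (a new reading comes with each control period).
- ctrl.read_camera(name): name is "scene" or "top" or "wrist"; returns (picture, depth): 384x512x3 uint8, red, green, blue; 384x512 float32, m along the optical axis (not along the pixel's ray), 0 where there is no reading.
- ctrl.camera_info(name): a dict with "camera_matrix" (3x3 intrinsics, pixels), "D" ([k1, k2, p1, p2, k3] as OpenCV has them; the pictures are not rectified), "world_to_cam" (4x4, takes a point from world to camera coordinates). Camera axes: x right, y down, z forward; pixel columns grow to the right and rows downward; lengths in m; the calibration is good to about 2 mm. A picture is of the moment at which its call begins: read the wrist's pose just before it. camera_info takes no time and is no camera call; for the wrist camera it gives the pose at the moment of the call.
- ctrl.sign_off(): hands the job in, once; it reports no verdict.
The state is a dict: "time": time; "qpos": joint angles; "dq": joint speeds; "joint_efforts": joint torques, N m; "eef_pos": TCP position; "tcp_rot": TCP orientation; "contact_force": force on the tool from outside, world axes, zero at the start; "wrist_torque": the same for the moment, N m; "opening": opening from 0.0 (shut) to 1.0 (fully open).
Only numpy, scipy, OpenCV 4.12 (cv2) and the standard library are available. Lean on these libraries where they do the work, as an engineer would, in place of code of your own. Each camera call takes 0.05 s, during which the arm holds its last target.

## Task

Three wooden lantern-frame studs, alike but for their thread pitch, lie on the table. Sort them: lay each one in the notched gauge of its own pitch, so that its ridges drop fully home into the notches at both ends, and let go. Do not knock over the paper cup.

Things in the scene. Friction and masses are not known exactly. Their poses are not given: they have to be found in the camera images.
- fine_stud_mid (a point): Centre of the loose wooden fine-pitch stud, about 90 g, lying on the table along its x, 164 mm long. Square middle to grip: 40 long, 28 x 28 mm (centre 14 mm up). On each side a round shank, core 18 mm, with 5 ridges 26 mm across, 31, 41, 51, 61 and 71 mm from the centre (10 mm pitch); the ends are alike, either way round fits. Ridges: 7 mm wide at the root, 2 mm at the tip.
- medium_stud_mid (a point): Centre of the loose wooden medium-pitch stud, about 90 g, lying on the table along its x, 164 mm long. Square middle to grip: 40 long, 28 x 28 mm (centre 14 mm up). On each side a round shank, core 18 mm, with 4 ridges 26 mm across, 31, 46, 61 and 76 mm from the centre (15 mm pitch); the ends are alike, either way round fits. Ridges: 7 mm wide at the root, 2 mm at the tip.
- coarse_stud_mid (a point): Centre of the loose wooden coarse-pitch stud, about 90 g, lying on the table along its x, 164 mm long. Square middle to grip: 40 long, 28 x 28 mm (centre 14 mm up). On each side a round shank, core 18 mm, with 3 ridges 26 mm across, 31, 53 and 75 mm from the centre (22 mm pitch); the ends are alike, either way round fits. Ridges: 7 mm wide at the root, 2 mm at the tip.
- fine_seat (a point): Centre of the fine stud when home in the fixed fine aluminium gauge: x along the row, z up, 53 mm above the table. Two end blocks, 25 to 85 mm from here along x, each with 5 notches at 10 mm pitch (31, 41, 51, 61 and 71 mm from here, 7.6 wide, 4 deep, floor 13 mm below this point), between cheeks 29 mm apart, flared above. Open finger room between the blocks, down to 37 mm below.
- medium_seat (a point): Centre of the medium stud when home in the fixed medium aluminium gauge: x along the row, z up, 53 mm above the table. Two end blocks, 25 to 85 mm from here along x, each with 4 notches at 15 mm pitch (31, 46, 61 and 76 mm from here, 7.6 wide, 4 deep, floor 13 mm below this point), between cheeks 29 mm apart, flared above. Open finger room between the blocks, down to 37 mm below.
- coarse_seat (a point): Centre of the coarse stud when home in the fixed coarse aluminium gauge: x along the row, z up, 53 mm above the table. Two end blocks, 25 to 85 mm from here along x, each with 3 notches at 22 mm pitch (31, 53 and 75 mm from here, 7.6 wide, 4 deep, floor 13 mm below this point), between cheeks 29 mm apart, flared above. Open finger room between the blocks, down to 37 mm below.
- board: Fixed plywood board, 185 x 250 x 10 mm, origin under its centre, z up. The three gauges stand on it, parallel to its x, 80 mm apart, in any order. The gauges' tops are 56 mm above the table. In the wrong gauge, or out of step, a stud rides about 4 mm proud.
- cup_mid (a point): Centre (half-way up) of a loose pale paper cup, 76 mm across the rim, 90 mm tall, standing on the table: leave it standing.

How it is judged:
By the outcome, as a careful person would: the job done as asked, in the order asked, and still so for the second after the job is handed in, with the robot touching nothing.
It also fails if it takes over 72 s, if anything falls off the work surface, if the arm or the gripper's body presses on something with over 40 N, if the wrist force passes 120 N, or if a joint passes its speed limit or range.

## Working session

There is one attempt and no reset: what is moved stays moved. The work goes in short steps, Python scripts to look and compute and a tool call to move; the robot and the scene stay as the last step left them, time stands still between calls to the robot, and variables do not carry over. Pictures are saved under pics/ and viewed, and the job is handed in when it is done.

Besides the shell and the picture viewer there is one more tool, called after "Request:" by a JSON object that holds its "method" and its "body", one argument or row to a line. servo_tool: Moves the arm, as the interface text tells. Its arguments: {"type":"object","properties":{"increments":{"type":"string"},"grip_force":{"type":"number"}},"required":["increments"]}

```bash
ls; mkdir -p pics
python3 - <<'E'
from plant import ctrl
import cv2,numpy as np
print(ctrl.get_state())
for n in("scene","top"):
    p,d=ctrl.read_camera(n); np.savez(f"{n}0.npz",p=p,d=d); cv2.imwrite(f"pics/{n}0.png",p[...,::-1])
    i=ctrl.camera_info(n); print(n,i)
E
```

```text
pics
{'time': 0.0, 'qpos': array([-1.47798603e+00,  2.87194726e-01,  1.57820827e+00,  2.11560386e-05,
        1.27860324e+00, -1.49974824e-01]), 'dq': array([ 6.72008770e-04,  1.24446953e-05, -5.25436869e-05,  7.56089564e-04,
       -8.03895762e-04, -1.52972650e-03]), 'joint_efforts': array([ 3.39905655e-04, -4.05990064e+01, -2.92625087e+01, -1.73658286e-04,
        5.92031720e-03, -3.19161423e-06]), 'eef_pos': array([ 0.16226034, -0.65449591,  0.2216109 ]), 'tcp_rot': array([ 9.92640614e-01,  1.21091511e-01,  4.46100926e-05, -1.20601310e-03]), 'contact_force': array([-0.19896726, -0.03361241,  0.62346396]), 'wrist_torque': array([0.01634557, 0.02272911, 0.0508248 ]), 'opening': 0.9978004245259171}
scene {'camera_matrix': array([[354.01879329,   0.        , 255.64917606],
       [  0.        , 354.01879329, 191.88571534],
       [  0.        ,   0.        ,   1.        ]]), 'D': array([-0.03178001,  0.        ,  0.        ,  0.        ,  0.        ]), 'world_to_cam': array([[ 0.5483806 ,  0.83607152, -0.01622157, -0.30182464],
       [ 0.644862  , -0.43515681, -0.6283244 , -0.34284683],
       [-0.53238306,  0.33410024, -0.7777823 ,  1.22981483],
       [ 0.        ,  0.        ,  0.        ,  1.        ]])}
top {'camera_matrix': array([[352.61431748,   0.        , 254.01614609],
       [  0.        , 352.61431748, 186.59215188],
       [  0.        ,   0.        ,   1.        ]]), 'D': array([0.03714884, 0.        , 0.        , 0.        , 0.        ]), 'world_to_cam': array([[-0.01414419, -0.99981031,  0.01339004, -0.01638329],
       [-0.98939073,  0.01205784, -0.14477774,  0.60209682],
       [ 0.14458882, -0.01529574, -0.9893736 ,  0.69887581],
       [ 0.        ,  0.        ,  0.        ,  1.        ]])}
```

View pics/scene0.png

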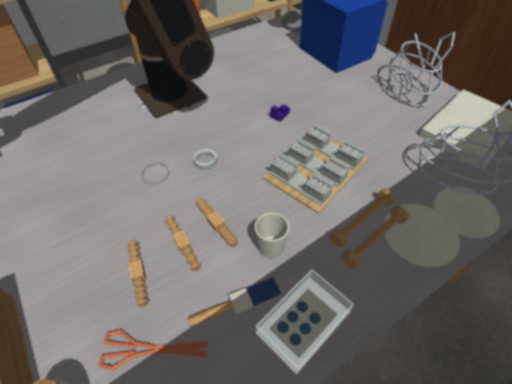

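View pics/top0.png

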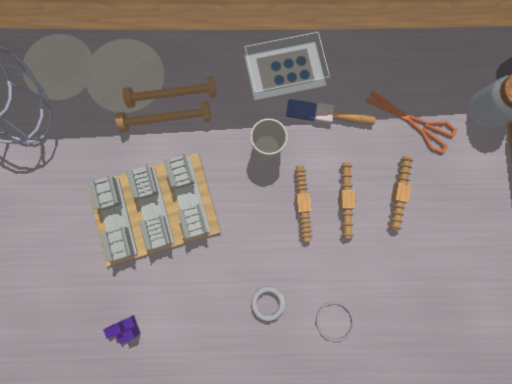

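The scene view shows the board with the gauges at about (317,165), the cup at (271,233) and the three studs at (137,272), (183,242) and (217,222). In the top view the studs are at (304,202), (348,200) and (402,192), the cup is at (268,137) and the board is around (155,208). I'll enlarge these areas.

Run:
```python
import cv2,numpy as np
p=np.load("top0.npz")['p'][...,::-1]
a=cv2.resize(p[150:250,285:425],None,fx=5,fy=5,interpolation=cv2.INTER_CUBIC);cv2.imwrite("pics/studs.png",a)
b=cv2.resize(p[145:270,80:225],None,fx=4.5,fy=4.5,interpolation=cv2.INTER_CUBIC);cv2.imwrite("pics/gauges.png",b)
```

```text
(no output)
```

View pics/studs.png

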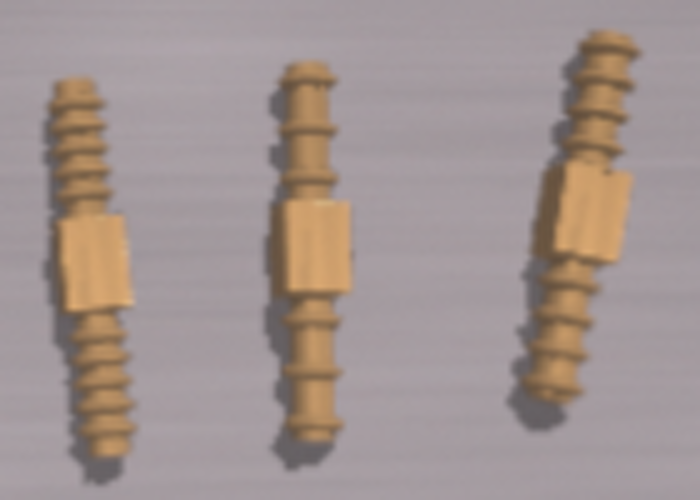

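View pics/gauges.png

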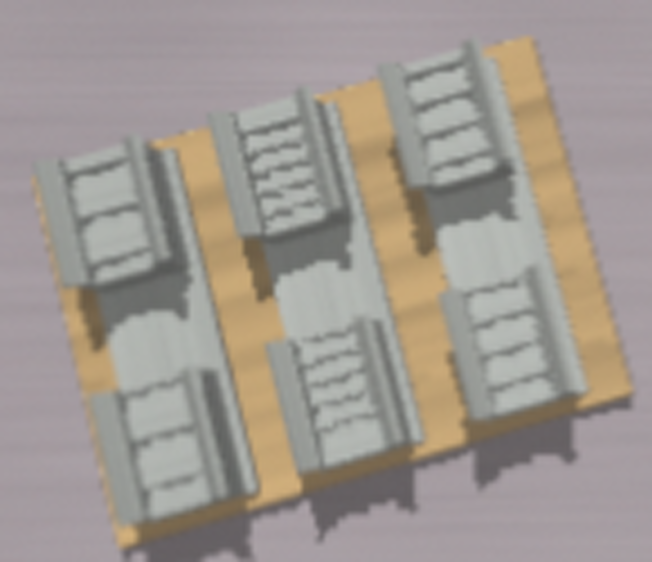

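```bash
cat > h.py <<'E'
import cv2,numpy as np
from plant import ctrl
from scipy.spatial.transform import Rotation as R
def snap(n,tag):
    i=ctrl.camera_info(n); s=ctrl.get_state(); p,d=ctrl.read_camera(n)
    np.savez(f"{tag}.npz",p=p,d=d,K=i['camera_matrix'],D=i['D'],T=i['world_to_cam']); cv2.imwrite(f"pics/{tag}.png",p[...,::-1])
    return s
def load(tag): return dict(np.load(f"{tag}.npz"))
def ray(c,uv,z):
    uv=np.asarray(uv,float).reshape(-1,1,2)
    n=cv2.undistortPoints(uv,c['K'],c['D']).reshape(-1,2)
    Rm=c['T'][:3,:3];t=c['T'][:3,3]
    d=np.c_[n,np.ones(len(n))]@Rm; o=-Rm.T@t
    return o+d*((z-o[2])/d[:,2])[:,None]
def proj(c,P):
    rv=cv2.Rodrigues(c['T'][:3,:3])[0]
    return cv2.projectPoints(np.asarray(P,float).reshape(-1,3),rv,c['T'][:3,3],c['K'],c['D'])[0].reshape(-1,2)
def cloud(c):
    h,w=c['d'].shape;u,v=np.meshgrid(np.arange(w),np.arange(h))
    n=cv2.undistortPoints(np.stack([u,v],-1).reshape(-1,1,2).astype(float),c['K'],c['D']).reshape(h,w,2)
    P=np.dstack([n,np.ones((h,w))])*c['d'][...,None]
    return (P-c['T'][:3,3])@c['T'][:3,:3]
E
python3 - <<'E'
from h import *
for n in("scene","top"):
    i=ctrl.camera_info(n);q=dict(np.load(n+"0.npz"));np.savez(n+"0.npz",**q,K=i['camera_matrix'],D=i['D'],T=i['world_to_cam'])
c=load("top0");P=cloud(c)
for u,v in[(304,202),(348,199),(402,192),(330,260),(155,208),(252,135)]: print(P[v,u].round(4))
hsv=cv2.cvtColor(c['p'],cv2.COLOR_RGB2HSV)
for u,v in[(304,202),(348,199),(402,192),(304,180)]: print(hsv[v,u])
for n,m in (("stud top",(hsv[...,1]>110)&(hsv[...,2]>195)),):
    k,l,s,ce=cv2.connectedComponentsWithStats(m.astype(np.uint8))
    for j in range(1,k):
        if s[j,4]>60: 
            v,u=np.nonzero(l==j); X=ray(c,np.c_[u,v],.028)[:,:2]*1000
            print(n,s[j],cv2.minAreaRect(X.astype(np.float32)))
# board blocks via height
m=(abs(P[...,2]-.055)<.006);m[:, :80]=0;m[:,225:]=0;m[:145]=0;m[270:]=0
k,l,s,ce=cv2.connectedComponentsWithStats(m.astype(np.uint8))
for j in range(1,k):
    if s[j,4]>40: print(s[j],cv2.minAreaRect((P[l==j][:,:2]*1000).astype(np.float32)))
E
```

```text
[ 0.5698 -0.1315  0.0254]
[ 0.575  -0.226   0.0265]
[ 0.5884 -0.3413  0.0294]
[ 0.4455 -0.1874 -0.0007]
[0.5619 0.189  0.0162]
[ 0.7001 -0.021   0.0904]
[ 16 122 213]
[ 16 122 213]
[ 16 121 206]
[ 15  98 122]
stud top [397 183  13  19 187] ((589.1033325195312, -344.54815673828125), (23.56415367126465, 37.345890045166016), 76.60733032226562)
stud top [343 190  12  18 190] ((575.6653442382812, -226.70578002929688), (23.503437042236328, 37.013187408447266), 87.05758666992188)
stud top [298 193  12  19 196] ((570.0947265625, -130.10716247558594), (38.45994567871094, 23.713254928588867), 4.454137802124023)
[182 153  11  29 128] ((642.9188232421875, 114.79663848876953), (59.81444549560547, 9.87402629852295), 16.002288818359375)
[164 159  12  28 149] ((632.2222900390625, 152.25982666015625), (58.8963508605957, 10.505199432373047), 15.382475852966309)
[145 164  11  29 121] ((621.7275390625, 191.30233764648438), (60.497230529785156, 9.906682014465332), 15.681394577026367)
[126 170  12  28 166] ((609.8048095703125, 228.15036010742188), (59.13678741455078, 10.626823425292969), 16.68432998657226
[... 297 characters left out ...]
435089111328), (59.66284942626953, 9.67578411102295), 15.934235572814941)
[177 209  13  29 156] ((527.0040283203125, 122.28727722167969), (59.39270782470703, 10.050704956054688), 16.054533004760742)
[158 215  11  29 128] ((515.9354248046875, 161.1207733154297), (59.464847564697266, 10.248488426208496), 15.817961692810059)
[139 220  13  30 171] ((505.32855224609375, 198.69293212890625), (59.44164276123047, 10.680415153503418), 16.503616333007812)
[120 226  11  31 122] ((493.6764831542969, 237.02926635742188), (61.177913665771484, 10.440247535705566), 16.105863571166992)
[ 99 231  13  32 187] ((483.25933837890625, 275.7859191894531), (61.48957443237305, 11.169936180114746), 15.191803932189941)
```

```bash
cat >> h.py <<'E'
def inc(x,y,z,yaw,s=None):
    "print the increment to world TCP x,y,z (m), tool-x yaw (deg), pointing down"
    s=s or ctrl.get_state()
    r=R.from_quat(s['tcp_rot']); 
    a=np.radians(yaw); t=R.from_matrix(np.array([[np.cos(a),np.sin(a),0],[np.sin(a),-np.cos(a),0],[0,0,-1]]))
    print("t",s['time'].__round__(2),"pos",s['eef_pos'].round(4),"open",round(s['opening'],3),"F",s['contact_force'].round(1))
    print("turn",(r.inv()*t).as_rotvec().round(4),"shift cm",(r.inv().apply(np.array([x,y,z])-s['eef_pos'])*100).round(2))
E
python3 -c "
from h import *
inc(.589,-.3445,.17,-13.4)"
```

```text
t 0.1 pos [ 0.1623 -0.6546  0.2218] open 1.002 F [-0.9  0.9 -0.2]
turn [-2.200e-03  2.000e-04  4.767e-01] shift cm [ 48.88 -19.83   5.23]
```

Request:
{"method": "servo_tool", "body": {
  "increments": "-0.002 0 0.477 48.9 -19.8 5.2 6.5;-0.002 0 0.477 48.9 -19.8 5.2 6.5;-0.002 0 0.477 48.9 -19.8 5.2 6.5;-0.002 0 0.477 48.9 -19.8 5.2 6.5;-0.002 0 0.477 48.9 -19.8 5.2 6.5;-0.002 0 0.477 48.9 -19.8 5.2 6.5;-0.002 0 0.477 48.9 -19.8 5.2 6.5;-0.002 0 0.477 48.9 -19.8 5.2 6.5;-0.002 0 0.477 48.9 -19.8 5.2 6.5;-0.002 0 0.477 48.9 -19.8 5.2 6.5"
}}

```text
time: 0.93
eef_pos: [0.4988, -0.4103, 0.1815]
tcp_rot: [0.993, -0.117, -0.0, 0.001]
contact_force: [0.7, -1.6, 0.6]
opening: 0.757
```

```bash
python3 -c "
from h import *
inc(.589,-.3445,.17,-13.4)"
```

```text
t 0.93 pos [ 0.4988 -0.4103  0.1815] open 0.757 F [ 0.7 -1.6  0.6]
turn [ 0.0015  0.0002 -0.0004] shift cm [ 7.25 -8.49  1.14]
```

Request:
{"method": "servo_tool", "body": {
  "increments": "0 0 0 7.2 -8.5 1.1 6.5;0 0 0 7.2 -8.5 1.1 6.5;0 0 0 7.2 -8.5 1.1 6.5;0 0 0 7.2 -8.5 1.1 6.5;0 0 0 7.2 -8.5 1.1 6.5;0 0 0 7.2 -8.5 1.1 6.5"
}}

```text
time: 1.43
eef_pos: [0.5867, -0.3462, 0.1705]
tcp_rot: [0.993, -0.117, -0.0, 0.001]
contact_force: [-0.5, -1.1, 0.6]
opening: 0.759
```

```bash
python3 -c "
from h import *
inc(.589,-.3445,.17,-13.4)
snap('wrist','w1')"
```

```text
t 1.43 pos [ 0.5867 -0.3462  0.1705] open 0.759 F [-0.5 -1.1  0.6]
turn [ 0.002   0.0008 -0.0001] shift cm [ 0.18 -0.22  0.05]
```

View pics/w1.png

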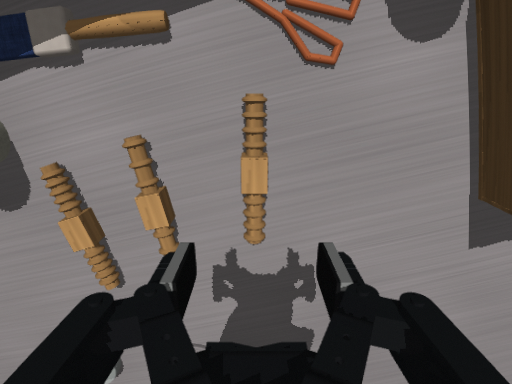

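The wrist view shows the medium stud upright at (255,175), the coarse one at (155,208) and the fine one at (82,229). The fingers are at (180,280) and (335,280).

```bash
cat >> h.py <<'E'
def studs(tag,lo=195,smin=110):
    c=load(tag);hsv=cv2.cvtColor(c['p'],cv2.COLOR_RGB2HSV);P=cloud(c)
    m=(P[...,2]>.024)&(P[...,2]<.034)&(hsv[...,0]>8)&(hsv[...,0]<24)&(hsv[...,1]>80)
    m=cv2.morphologyEx(m.astype(np.uint8),cv2.MORPH_OPEN,np.ones((5,5)))
    k,l,s,ce=cv2.connectedComponentsWithStats(m)
    for j in range(1,k):
        if s[j,4]>100:
            v,u=np.nonzero(l==j);X=ray(c,np.c_[u,v],.028)[:,:2]*1000
            print(ce[j].round(),np.median(P[l==j][:,2]).round(4),cv2.minAreaRect(X.astype(np.float32)))
    # whole stud
    m=(P[...,2]>.004)&(hsv[...,0]>8)&(hsv[...,0]<24)&(hsv[...,1]>80);m[240:]=0
    k,l,s,ce=cv2.connectedComponentsWithStats(m.astype(np.uint8))
    for j in range(1,k):
        if s[j,4]>400: print('whole',ce[j].round(),cv2.minAreaRect((P[l==j][:,:2]*1000).astype(np.float32)))
E
python3 -c "
from h import *
studs('w1')"
```

```text
[498.  87.] 0.0289 ((609.9207153320312, -600.6204223632812), (176.73948669433594, 7.624511241912842), 0.12202409654855728)
[254. 175.] 0.028 ((586.0840454101562, -344.40625), (26.75054931640625, 40.16911315917969), 75.6680908203125)
[497. 193.] 0.029 ((504.5429382324219, -601.1912841796875), (31.65319061279297, 6.926840782165527), 1.868090271949768)
[152. 211.] 0.0278 ((572.9570922851562, -227.13182067871094), (29.3648681640625, 39.695674896240234), 88.10914611816406)
[ 77. 233.] 0.028 ((567.2518920898438, -132.19186401367188), (40.55154800415039, 31.030288696289062), 3.196964979171753)
whole [302.  32.] ((701.9003295898438, -415.5042724609375), (89.45399475097656, 85.26346588134766), 82.10428619384766)
whole [327.   8.] ((715.377197265625, -415.5190734863281), (50.6898193359375, 131.62522888183594), 23.585294723510742)
whole [496. 102.] ((645.6832275390625, -534.6950073242188), (294.69439697265625, 171.73939514160156), 52.987640380859375)
whole [118.  25.] ((734.2706298828125, -294.1265869140625), (191.73388671875, 47.64472198486328), 60.08897018432617)
whole [254. 167.] ((588.7376708984375, -345.044921875), (27.021020889282227, 159.39898681640625), 76.05963897705078)
whole [150. 192.] ((628.0546264648438, -263.4346008300781), (94.3353271484375, 195.82582092285156), 46.05347442626953)
whole [ 70. 207.] ((606.1192016601562, -240.95477294921875), (100.8526840209961, 256.85723876953125), 4.200376987457275)
```

```bash
python3 -c "
from h import *
inc(.585,.1186,.209,15.9)"
```

```text
t 1.48 pos [ 0.5864 -0.3468  0.1708] open 0.761 F [ 0.5 -0.3  0.2]
turn [ 0.002   0.0008 -0.5127] shift cm [-10.98 -45.22  -3.91]
```

Request:
{"method": "servo_tool", "body": {
  "increments": "0.002 0 -0.513 -11 -45.2 -3.9 6.5;0.002 0 -0.513 -11 -45.2 -3.9 6.5;0.002 0 -0.513 -11 -45.2 -3.9 6.5;0.002 0 -0.513 -11 -45.2 -3.9 6.5;0.002 0 -0.513 -11 -45.2 -3.9 6.5;0.002 0 -0.513 -11 -45.2 -3.9 6.5;0.002 0 -0.513 -11 -45.2 -3.9 6.5;0.002 0 -0.513 -11 -45.2 -3.9 6.5;0.002 0 -0.513 -11 -45.2 -3.9 6.5;0.002 0 -0.513 -11 -45.2 -3.9 6.5"
}}

```text
time: 2.32
eef_pos: [0.585, 0.0693, 0.2058]
tcp_rot: [0.991, 0.137, 0.0, 0.0]
contact_force: [0.2, 0.6, -0.3]
opening: 0.76
```

```bash
python3 -c "
from h import *
inc(.585,.1186,.209,15.9)"
```

```text
t 2.32 pos [0.585  0.0693 0.2058] open 0.76 F [ 0.2  0.6 -0.3]
turn [ 0.0006 -0.0009 -0.0017] shift cm [ 1.34 -4.75 -0.32]
```

Request:
{"method": "servo_tool", "body": {
  "increments": "0 0 0 0.9 -3.3 -0.2 6.5;0 0 0 0.9 -3.3 -0.2 6.5;0 0 0 0.9 -3.3 -0.2 6.5;0 0 0 0.9 -3.3 -0.2 6.5;0 0 0 0.9 -3.3 -0.2 6.5"
}}

```text
time: 2.73
eef_pos: [0.5851, 0.1014, 0.207]
tcp_rot: [0.99, 0.138, -0.0, 0.0]
contact_force: [0.1, -0.4, 0.1]
opening: 0.762
```

```bash
cat >> h.py <<'E'
def gauges(tag):
    c=load(tag);P=cloud(c);hsv=cv2.cvtColor(c['p'],cv2.COLOR_RGB2HSV)
    m=(abs(P[...,2]-.056)<.004)&(hsv[...,2]>60)&(P[...,1]>.03)
    m=cv2.morphologyEx(m.astype(np.uint8),cv2.MORPH_OPEN,np.ones((3,3)))
    k,l,s,ce=cv2.connectedComponentsWithStats(m)
    for j in range(1,k):
        if s[j,4]>100:
            v,u=np.nonzero(l==j);X=ray(c,np.c_[u,v],.056)[:,:2]*1000
            r=cv2.minAreaRect(X.astype(np.float32))
            print(ce[j].round(),np.median(P[l==j][:,2]).round(4),np.round(r[0],1),np.round(r[1],1),round(r[2],1))
E
python3 -c "
from h import *
inc(.585,.1186,.209,15.9)
snap('wrist','w2');gauges('w2')"
```

```text
t 2.73 pos [0.5851 0.1014 0.207 ] open 0.762 F [ 0.1 -0.4  0.1]
turn [ 0.0004  0.0004 -0.0014] shift cm [ 0.46 -1.66 -0.2 ]
[141. 117.] 0.0555 [607.7 229. ] [59.   8.9] 16.5
[182. 119.] 0.0558 [618.4 189.7] [58.6  7.3] 16.1
[220. 118.] 0.0556 [629.3 152.5] [59.3  7.7] 16.1
[260. 118.] 0.0557 [640.1 114. ] [59.2  7.2] 16.2
[ 66. 119.] 0.0553 [585.6 305.4] [59.  10.2] 15.8
[105. 119.] 0.0562 [596.6 266. ] [59.4  6.8] 16.1
[259. 218.] 0.0558 [535.2  84.2] [60.1  6.9] 15.8
[ 86. 217.] 0.0554 [479.9 274.8] [60.1 10.2] 16.0
[120. 217.] 0.056 [491.1 236.1] [59.7  6.6] 16.1
[153. 218.] 0.0554 [501.8 199. ] [59.4  9.2] 16.2
[190. 217.] 0.0558 [513.9 159.4] [57.8  6.9] 15.8
[224. 218.] 0.0558 [523.8 122.4] [59.   7.7] 17.2
```

View pics/w2.png

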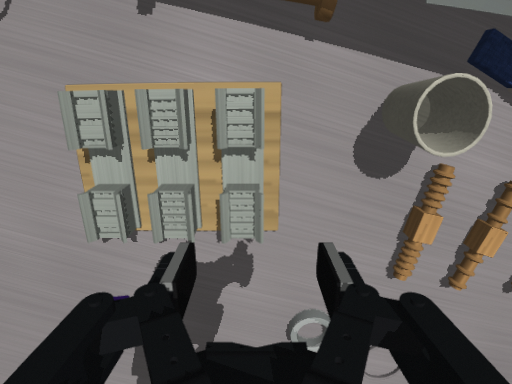

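The wrist view shows all six block pairs, left to right coarse, fine and medium, with the board spanning about (70,85) to (280,235). The wrist and top measurements differ by the same 2.8 mm in x for studs and gauges, so that offset cancels between pick and place if I use the wrist values throughout. I'll pick the medium stud first.

```bash
python3 -c "
from h import *
inc(.5862,-.3446,.09,-14.1)"
```

```text
t 2.78 pos [0.5851 0.1014 0.2069] open 0.76 F [-0.3 -0.1  0.6]
turn [3.00e-04 3.00e-04 5.22e-01] shift cm [-12.04  42.94  11.71]
```

Request:
{"method": "servo_tool", "body": {
  "increments": "0 0 0.522 -12 42.9 5 6;0 0 0.522 -12 42.9 5 6;0 0 0.522 -12 42.9 5 6;0 0 0.522 -12 42.9 5 6;0 0 0.522 -12 42.9 5 6;0 0 0.522 -12 42.9 5 6;0 0 0.522 -12 42.9 5 6;0 0 0.522 -12 42.9 11.7 6;0 0 0.522 -12 42.9 11.7 6;0 0 0.522 -12 42.9 11.7 6"
}}

```text
time: 3.62
eef_pos: [0.5863, -0.3001, 0.1145]
tcp_rot: [0.992, -0.123, 0.0, 0.0]
contact_force: [1.2, 0.1, 0.3]
opening: 0.705
```

```bash
python3 -c "
from h import *
inc(.5862,-.3446,.09,-14.1)"
```

```text
t 3.62 pos [ 0.5863 -0.3001  0.1145] open 0.705 F [1.2 0.1 0.3]
turn [ 0.0004 -0.0008 -0.0001] shift cm [1.07 4.32 2.45]
```

Request:
{"method": "servo_tool", "body": {
  "increments": "0 0 0 0.7 2.8 1.6 6;0 0 0 0.7 2.8 1.6 6;0 0 0 0.7 2.8 1.6 6;0 0 0 0.7 2.8 1.6 6;0 0 0 0.7 2.8 1.6 6"
}}

```text
time: 4.03
eef_pos: [0.5877, -0.325, 0.1]
tcp_rot: [0.993, -0.121, 0.001, 0.0]
contact_force: [0.7, -0.1, 0.5]
opening: 0.696
```

```bash
python3 -c "
from h import *
inc(.5862,-.3446,.018,-14.1)"
```

```text
t 4.03 pos [ 0.5877 -0.325   0.1   ] open 0.696 F [ 0.7 -0.1  0.5]
turn [ 0.0003 -0.0013  0.003 ] shift cm [0.31 1.94 8.2 ]
```

Request:
{"method": "servo_tool", "body": {
  "increments": "0 0 0 0.3 1.9 3 6;0 0 0 0.3 1.9 3 6;0 0 0 0.3 1.9 5 6;0 0 0 0.3 1.9 5 6;0 0 0 0.3 1.9 5 6"
}}

```text
time: 4.45
eef_pos: [0.5855, -0.3427, 0.0487]
tcp_rot: [0.993, -0.121, -0.001, -0.001]
contact_force: [1.0, -0.2, 0.2]
opening: 0.702
```

```bash
python3 -c "
from h import *
inc(.5862,-.3446,.018,-14.1)"
```

```text
t 4.45 pos [ 0.5855 -0.3427  0.0487] open 0.702 F [ 1.  -0.2  0.2]
turn [-0.0011  0.002   0.0041] shift cm [0.12 0.17 3.07]
```

Request:
{"method": "servo_tool", "body": {
  "increments": "0 0 0 0.1 0.1 2 6;0 0 0 0.1 0.1 3.05 6;0 0 0 0.1 0.1 3.05 6;0 0 0 0.1 0.1 3.05 6;0 0 0 0.1 0.1 3.05 2;0 0 0 0.1 0.1 3.05 2;0 0 0 0.1 0.1 3.05 2;0 0 0 0.1 0.1 3.05 2;0 0 0 0.1 0.1 3.05 2;0 0 0 0.1 0.1 3.05 2",
  "grip_force": 50
}}

```text
time: 5.28
eef_pos: [0.5874, -0.3459, 0.0199]
tcp_rot: [0.993, -0.121, 0.001, 0.0]
contact_force: [-0.3, 1.8, 5.3]
opening: 0.238
```

```bash
python3 -c "
from h import *
inc(.5862,-.3446,.018,-14.1)"
```

```text
t 5.28 pos [ 0.5874 -0.3459  0.0199] open 0.238 F [-0.3  1.8  5.3]
turn [ 0.0004 -0.0019  0.0028] shift cm [-0.15 -0.09  0.19]
```

The jaws closed to 20 mm, but the stud is 28 mm wide, so something is off. I'll look.

```bash
python3 -c "
from h import *
s=snap('top','t2');snap('wrist','w3');inc(.5862,-.3446,.018,-14.1)
p=cv2.imread('pics/t2.png')[120:270,330:480];cv2.imwrite('pics/t2c.png',cv2.resize(p,None,fx=4,fy=4))
"
```

```text
t 5.38 pos [ 0.5874 -0.3459  0.0199] open 0.232 F [-0.7  1.5  5.6]
turn [ 0.0004 -0.0018  0.0028] shift cm [-0.15 -0.09  0.19]
```

View pics/w3.png

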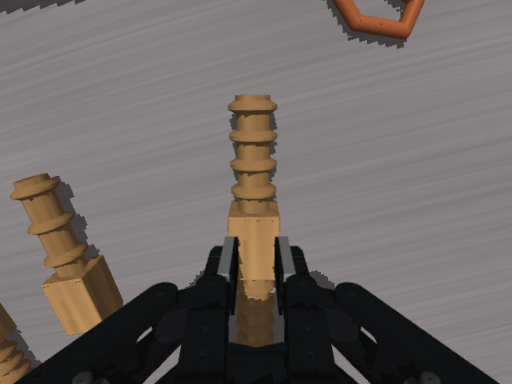

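View pics/t2c.png

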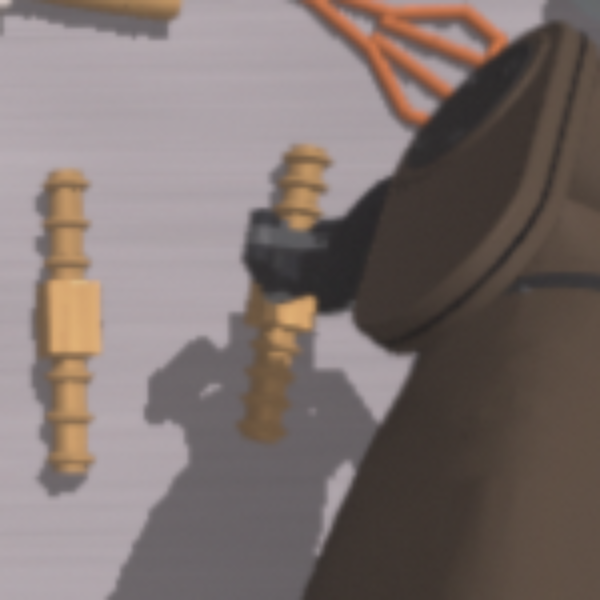

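The wrist view shows the pads at (237,260) and (277,260) on either side of the square middle. To tell whether they really hold it, I'll command a full close.

Request:
{"method": "servo_tool", "body": {
  "increments": "0 0 0 0 0 0 0;0 0 0 0 0 0 0;0 0 0 0 0 0 0;0 0 0 0 0 0 0",
  "grip_force": 50
}}

```text
time: 5.72
eef_pos: [0.5879, -0.3446, 0.02]
tcp_rot: [0.993, -0.122, 0.001, -0.001]
contact_force: [1.6, 4.2, 6.9]
opening: -0.003
```

```bash
python3 -c "
from h import *
snap('wrist','w4');inc(.5862,-.3446,.018,-14.1)
c=load('w4');P=cloud(c)
for v in range(180,310,8): print(v,P[v,255].round(4))
"
```

```text
t 5.77 pos [ 0.588  -0.3446  0.02  ] open 0.001 F [1.6 4.7 6.5]
turn [-0.002  -0.0021  0.0023] shift cm [-0.17  0.04  0.2 ]
180 [ 0.6244 -0.3537  0.023 ]
188 [ 0.6201 -0.3526  0.0229]
196 [ 0.6173 -0.3519  0.0275]
204 [ 0.6116 -0.3505  0.0239]
212 [ 0.6066 -0.3492  0.0226]
220 [ 0.6047 -0.3488  0.029 ]
228 [ 0.6    -0.3476  0.0285]
236 [ 0.5952 -0.3464  0.0283]
244 [ 0.5973 -0.347   0.0411]
252 [ 0.5972 -0.347   0.0489]
260 [ 0.5976 -0.3472  0.0565]
268 [ 0.597  -0.3471  0.062 ]
276 [ 0.5954 -0.3467  0.0655]
284 [ 0.5914 -0.3457  0.0655]
292 [ 0.5881 -0.3449  0.0664]
300 [ 0.5837 -0.3438  0.066 ]
308 [ 0.5794 -0.3427  0.0659]
```

View pics/w4.png

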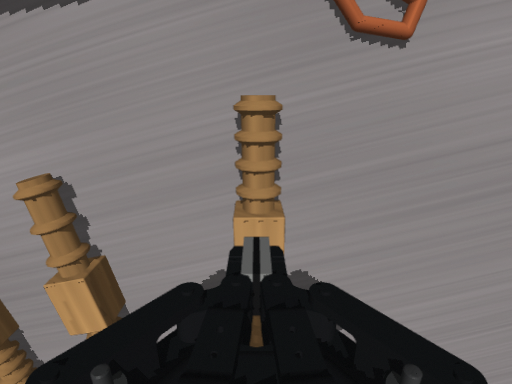

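The fingers shut on top of the stud: the stud top is at z≈0.028 and the fingertips appear at about 0.037. I'll check where the fingertips really sit in the tool frame.

```bash
python3 -c "
from h import *
s=ctrl.get_state();print(s['qpos'].round(3),s['eef_pos'],s['tcp_rot'],s['contact_force'])
for tag,pose in (('w1',([.5864,-.3468,.1708],[.993,-.117,0,.001])),('w2',([.5851,.1014,.2069],[.99,.138,0,0])),('w3',([.5874,-.3459,.0199],[.993,-.121,.001,0])),('w4',([.588,-.3446,.02],[.993,-.122,.001,-.001]))):
    c=load(tag);P=cloud(c);q=R.from_quat(pose[1]).inv().apply((P.reshape(-1,3)-pose[0])).reshape(P.shape)
    o=-c['T'][:3,:3].T@c['T'][:3,3]; print(tag,'cam in tool',R.from_quat(pose[1]).inv().apply(o-pose[0]).round(4), 'fwd',R.from_quat(pose[1]).inv().apply(c['T'][2,:3]).round(3))
    m=(c['d']>0)&(c['p'].max(2)<140)&(abs(q[...,1])<.06)&(abs(q[...,0])<.03)
    m&=(q[...,2]<.018 if tag in('w1','w2') else P[...,2]>.032)
    z=q[m]; i=np.argsort(-z[:,2])[:8]; print('most forward',z[i].round(4).tolist())
"
```

```text
[-0.68   0.516  1.672  0.003  0.953  1.133] [ 0.5879909  -0.34460013  0.02000203] [ 9.92576569e-01 -1.21612411e-01  1.18973661e-03 -8.72363043e-04] [1.55218347 4.73662872 6.51902374]
w1 cam in tool [ 8.160e-02 -1.000e-04 -1.504e-01] fwd [-0.324 -0.001  0.946]
most forward [[-0.0065, -0.0327, -0.0137], [-0.0002, -0.0328, -0.0137], [0.0017, 0.0323, -0.0138], [-0.0075, 0.0324, -0.0138], [-0.0076, -0.0328, -0.0139], [0.0006, 0.0324, -0.0139], [-0.0062, 0.0323, -0.0139], [0.0067, -0.0328, -0.0143]]
w2 cam in tool [ 0.0812 -0.0003 -0.1508] fwd [-0.323 -0.001  0.947]
most forward [[-0.0073, -0.0331, -0.0139], [-0.0003, -0.0331, -0.0141], [0.0065, -0.0331, -0.0145], [-0.0082, -0.033, -0.0145], [-0.0062, -0.0329, -0.0146], [-0.0081, 0.0321, -0.0147], [-0.0087, 0.0321, -0.0147], [-0.0061, 0.0319, -0.0148]]
w3 cam in tool [ 0.0813  0.0005 -0.1507] fwd [-0.323 -0.     0.946]
most forward [[-0.0039, -0.0094, -0.0121], [-0.0014, 0.0102, -0.0122], [-0.0014, -0.0093, -0.0123], [-0.0001, -0.0093, -0.0123], [-0.0063, 0.0103, -0.0123], [0.009, 0.0115, -0.0124], [0.0084, 0.0121, -0.0125], [0.009, -0.0128, -0.0125]]
w4 cam in tool [ 0.0812  0.0006 -0.1508] fwd [-0.322 -0.     0.947]
most forward [[0.0088, 0.0053, -0.012], [0.0088, -0.0053, -0.012], [0.0089, -0.0026, -0.0122], [0.0089, -0.0021, -0.0122], [0.0083, 0.0042, -0.0123], [0.009, 0.0042, -0.0124], [0.009, 0.0026, -0.0125], [0.009, -0.0058, -0.0126]]
```

By the wrist depth, the open fingertips are about 14 mm behind the reported TCP, not ahead of it as the text says. I'll lift and measure the tip position at grip width before trusting either figure.

Request:
{"method": "servo_tool", "body": {
  "increments": "0 0 0 0 0 -3 0;0 0 0 0 0 -7 2.8;0 0 0 0 0 -7 2.8;0 0 0 0 0 -7 2.8;0 0 0 0 0 -7 2.8;0 0 0 0 0 -7 2.8"
}}

```text
time: 6.27
eef_pos: [0.5854, -0.3447, 0.0863]
tcp_rot: [0.993, -0.121, -0.002, -0.001]
contact_force: [0.2, 0.6, -0.5]
opening: 0.329
```

```bash
cat > tip.py <<'E'
from h import *
import sys
tag=sys.argv[1]
s=snap('wrist',tag);c=load(tag);P=cloud(c);q=R.from_quat(s['tcp_rot']).inv().apply((P.reshape(-1,3)-s['eef_pos'])).reshape(P.shape)
print(s['eef_pos'].round(4),s['opening'],s['contact_force'].round(1))
m=(c['d']>0)&(c['p'].max(2)<150)&(abs(q[...,1])<.06)&(abs(q[...,0])<.03)&(P[...,2]>.04)
z=q[m]; i=np.argsort(-z[:,2])[:300:30]; print('fwd',z[i].round(4).tolist())
t=(P[...,2]<.004)&(P[...,2]>-.01); t[250:]=0;print('table z',np.median(P[t][:,2]))
studs(tag)
E
python3 tip.py w5
```

```text
[ 0.5854 -0.3447  0.0863] 0.32883886135697826 [ 0.2  0.6 -0.5]
fwd [[0.0006, 0.0143, -0.0082], [-0.0084, -0.0133, -0.0111], [-0.0092, -0.0132, -0.0129], [0.0056, -0.0132, -0.0138], [0.0013, 0.0143, -0.0146], [0.0095, -0.0192, -0.0155], [0.005, -0.0251, -0.016], [0.0052, -0.0255, -0.0164], [0.0051, 0.0238, -0.0171], [0.0053, 0.0263, -0.0175]]
table z -0.0001515231211365071
[257. 202.] 0.0279 ((586.5927124023438, -345.63433837890625), (27.075422286987305, 40.17205047607422), 77.2306137084961)
[121. 248.] 0.0279 ((573.2228393554688, -227.64883422851562), (30.146095275878906, 41.459720611572266), 88.31111907958984)
[ 26. 275.] 0.028 ((567.4154052734375, -133.00747680664062), (40.831302642822266, 32.445220947265625), 2.994689464569092)
whole [55.  7.] ((727.5134887695312, -293.0126953125), (188.13052368164062, 36.45127487182617), 59.85952377319336)
whole [341.  24.] ((694.474365234375, -410.33013916015625), (47.43514633178711, 97.38015747070312), 7.607478141784668)
whole [256. 169.] ((607.8557739257812, -350.81939697265625), (27.247936248779297, 118.41835021972656), 76.69573211669922)
whole [110. 199.] ((644.4427490234375, -274.5167236328125), (78.62397766113281, 168.31710815429688), 37.52076721191406)
whole [ 11. 221.] ((651.4411010742188, -239.16830444335938), (49.09690856933594, 248.63282775878906), 17.09449577331543)
```

View pics/w5.png

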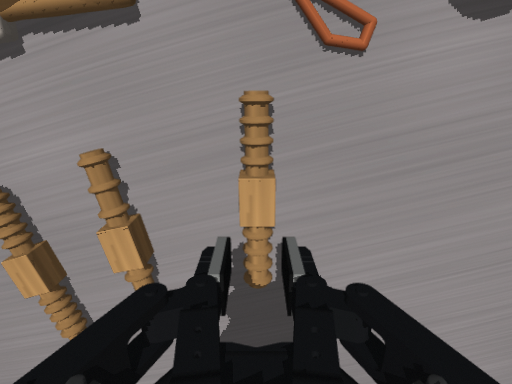

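At grip width the tips are 8 mm behind the reported TCP, so the real tool is about 20 mm shorter than stated. The stud is unharmed at (586.6, -345.6), yaw about -13°. I'll use TCP z ≈ -0.004 for the grasp.

```bash
python3 -c "
from h import *
inc(.5866,-.3456,-.004,-13.1)"
```

```text
t 6.32 pos [ 0.5853 -0.3447  0.086 ] open 0.33 F [-0.1 -0.3 -0.2]
turn [-0.0016  0.0037 -0.0147] shift cm [0.18 0.07 9.  ]
```

Request:
{"method": "servo_tool", "body": {
  "increments": "-0.002 0.002 -0.015 0.1 0.1 0 5;-0.002 0.002 -0.015 0.1 0.1 0 5;-0.002 0.002 -0.015 0.1 0.1 2 5;-0.002 0.002 -0.015 0.1 0.1 5 5;-0.002 0.002 -0.015 0.1 0.1 8 5;-0.002 0.002 -0.015 0.1 0.1 9 5;-0.002 0.002 -0.015 0.1 0.1 9 5;-0.002 0.002 -0.015 0.1 0.1 9 5"
}}

```text
time: 6.98
eef_pos: [0.5871, -0.3466, -0.002]
tcp_rot: [0.994, -0.114, 0.0, 0.001]
contact_force: [-1.0, 0.0, 1.1]
opening: 0.585
```

```bash
python3 -c "
from h import *
inc(.5866,-.3456,-.004,-13.1)"
```

```text
t 6.98 pos [ 0.5871 -0.3466 -0.002 ] open 0.585 F [-1.   0.   1.1]
turn [ 0.0015 -0.0008  0.0005] shift cm [-0.07 -0.08  0.2 ]
```

Request:
{"method": "servo_tool", "body": {
  "increments": "0 0 0 -0.07 -0.05 0.1 3;0 0 0 -0.07 -0.05 0.1 3;0 0 0 -0.07 -0.05 0.1 1;0 0 0 -0.07 -0.05 0.1 1;0 0 0 -0.07 -0.05 0.1 1;0 0 0 -0.07 -0.05 0.1 1;0 0 0 -0.07 -0.05 0.1 1",
  "grip_force": 50
}}

```text
time: 7.57
eef_pos: [0.5882, -0.3472, 0.0001]
tcp_rot: [0.993, -0.114, 0.003, 0.002]
contact_force: [-1.1, 0.6, 6.3]
opening: 0.32
```

```bash
python3 tip.py w6|head -3; python3 -c "
from h import *
inc(.5866,-.3456,-.004,-13.1)"
```

```text
[ 5.882e-01 -3.472e-01  1.000e-04] 0.3203599681874243 [-1.1  0.6  6.3]
fwd [[0.0085, 0.0137, -0.0398], [0.0057, 0.0235, -0.0403], [0.0059, -0.0221, -0.0406], [0.0093, 0.0192, -0.041], [0.0091, 0.014, -0.0415], [0.0027, -0.0128, -0.0419], [0.0087, 0.0169, -0.0424], [0.0096, 0.0198, -0.043], [0.0089, -0.0167, -0.0435], [0.0092, 0.0141, -0.0439]]
table z -0.0001588390406885552
t 7.62 pos [ 0.5882 -0.3472  0.    ] open 0.316 F [-0.3  0.5  6.1]
turn [ 0.0038 -0.0058  0.0005] shift cm [-0.2  -0.12  0.4 ]
```

View pics/w6.png

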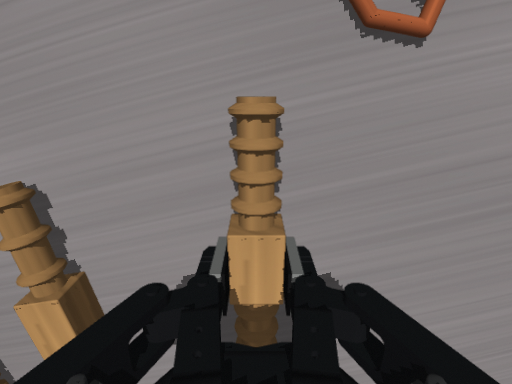

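The medium stud is gripped: the opening reads 27 mm and the square sits between the pads at (228–287, 235–305). I'll lift it and measure where it sits in the hand.

Request:
{"method": "servo_tool", "body": {
  "increments": "0.004 -0.006 0 0 0 -3 1;0.004 -0.006 0 0 0 -7 1;0.004 -0.006 0 0 0 -11 1;0.004 -0.006 0 0 0 -15 1;0.004 -0.006 0 0 0 -17 1;0.004 -0.006 0 0 0 -17 1;0.004 -0.006 0 0 0 -17 1"
}}

```text
time: 8.2
eef_pos: [0.587, -0.3461, 0.1692]
tcp_rot: [0.993, -0.114, -0.001, -0.0]
contact_force: [-0.1, -0.2, -2.1]
opening: 0.313
```

```bash
cat > held.py <<'E'
from h import *
import sys
tag=sys.argv[1]
s=snap('wrist',tag);c=load(tag);P=cloud(c);q=R.from_quat(s['tcp_rot']).inv().apply((P.reshape(-1,3)-s['eef_pos'])).reshape(P.shape)
hsv=cv2.cvtColor(c['p'],cv2.COLOR_RGB2HSV)
w=(hsv[...,0]>8)&(hsv[...,0]<24)&(hsv[...,1]>80)&(P[...,2]>.04)&(abs(q[...,1])<.03)
# square flat top: profile of tool z along tool x on centre line
for v in range(80,330,6):
    u=np.nonzero(w[v])[0]
    if len(u)>4:
        r=q[v,u]; k=abs(r[:,1]-np.median(r[:,1]))<.004; print(v,u.min(),u.max(),(np.median(r[k],0)*1000).round(1),(r[:,1].min()*1000).round(1),(r[:,1].max()*1000).round(1))
print(s['opening'],s['contact_force'].round(1))
E
python3 held.py w7;python3 -c "
from h import *
inc(.5821,.1183,.15,16.0)"
```

```text
98 237 275 [ 79.3   0.4 -22.1] -8.0 8.8
104 234 278 [ 76.8   0.4 -22.7] -9.5 10.4
110 229 283 [ 74.5   0.4 -26. ] -11.4 12.2
116 235 277 [ 72.    0.4 -24.2] -8.9 9.6
122 237 274 [ 69.3   0.2 -21.8] -8.2 8.5
128 237 274 [ 66.8   0.5 -22.2] -8.3 8.6
134 237 274 [ 64.2   0.5 -22.2] -8.4 8.5
140 230 281 [ 61.7   0.2 -23.2] -12.0 12.1
146 230 282 [ 59.6   0.4 -25.8] -11.5 12.3
152 238 274 [ 56.6   0.4 -24.1] -7.8 8.7
158 238 274 [ 53.5   0.5 -22.2] -8.0 8.8
164 238 274 [ 50.8   0.5 -22.3] -8.0 8.9
170 232 279 [ 48.    0.2 -22.2] -11.3 11.6
176 231 281 [ 45.9   0.4 -24.7] -11.3 12.1
182 238 274 [ 43.5   0.4 -26. ] -7.7 8.7
188 239 273 [ 39.5   0.4 -22.3] -7.7 8.6
194 239 273 [ 36.5   0.4 -22.1] -7.8 8.7
200 231 491 [ 33.6   0.5 -22.5] -12.1 12.5
206 232 280 [ 31.2   0.4 -24. ] -11.1 12.1
212 238 273 [ 29.1   0.2 -26.3] -8.1 8.5
218 231 281 [ 24.4   0.4 -22.4] -13.1 13.9
224 230 282 [ 21.3   0.4 -22.4] -12.8 13.8
230 229 283 [ 18.1   0.4 -22.5] -12.8 13.7
236 227 284 [ 17.5   0.2 -27.6] -13.4 13.6
242 227 285 [ 14.4   0.4 -27.7] -14.3 15.1
248 170 285 [ 11.    0.5 -27.4] -13.7 14.6
254 228 284 [  7.8   0.4 -27.6] -12.9 13.7
260 228 284 [  4.5   0.5 -27.5] -12.9 13.6
266 228 284 [  1.1   0.4 -27.5] -12.9 13.7
272 228 284 [ -2.    0.4 -28.1] -12.9 13.7
278 229 284 [ -5.7   0.7 -27.8] -12.8 13.7
284 229 283 [ -9.2   0.7 -27.9] -12.9 13.8
290 229 283 [-12.9   0.4 -27.8] -13.0 13.7
296 230 283 [-16.6   0.7 -27.8] -12.7 14.2
302 230 282 [-20.1   0.4 -28.1] -12.9 13.9
308 235 278 [-28.5   0.7 -22.7] -11.3 12.9
314 237 274 [-31.    0.2 -24.6] -10.0 10.3
320 236 276 [-33.2   0.4 -26.6] -11.6 12.3
326 235 277 [-41.1   0.5 -22.6] -11.8 12.7
0.31312429880053183 [-0.1 -0.2 -2.1]
t 8.25 pos [ 0.5859 -0.3452  0.1664] open 0.312 F [-0.7 -0.3 -1.3]
turn [-0.0039  0.0046 -0.5075] shift cm [-10.84 -45.06   1.81]
```

View pics/w7.png

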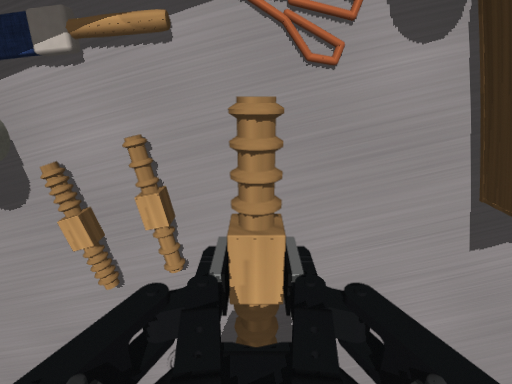

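```bash
cat > off.py <<'E'
from h import *
import sys
from scipy.optimize import linear_sum_assignment
def off(tag,pos,quat,ridges,zc=-.0136):
    c=load(tag);hsv=cv2.cvtColor(c['p'],cv2.COLOR_RGB2HSV);P=cloud(c);rt=R.from_quat(quat)
    q=rt.inv().apply((P.reshape(-1,3)-pos)).reshape(P.shape)
    w=(hsv[...,0]>8)&(hsv[...,0]<24)&(hsv[...,1]>80)&(q[...,2]<.0)&(abs(q[...,1])<.03)
    xs=[];ws=[];mid=[]
    for v in range(70,235):
        u=np.nonzero(w[v])[0]; u=u[abs(u-256)<40]
        if len(u)<10: continue
        # cast to horizontal plane at stud axis height
        z=pos[2]-zc
        X=ray(c,[[u.min()-.5,v],[u.max()+.5,v]],z); t=rt.inv().apply(X-pos)
        xs.append(t[:,0].mean());ws.append(np.ptp(t[:,1]));mid.append(t[:,1].mean())
    xs=np.array(xs)*1000;ws=np.array(ws)*1000;mid=np.array(mid)*1000
    est=[]
    for r in ridges:
        k=(abs(xs-r)<5)&(ws>20.5)
        if k.sum(): est.append((xs[k]*(ws[k]-20)).sum()/(ws[k]-20).sum()-r)
    print('end x',xs.max().round(2),'ridge offs',np.round(est,2),'mean',np.mean(est).round(2),'maxw',ws.max().round(1),'y far/near',mid[:20].mean().round(2),mid[-20:].mean().round(2))
if __name__=="__main__":
    off(sys.argv[1],np.array(eval(sys.argv[2])),eval(sys.argv[3]),eval(sys.argv[4]))
E
python3 off.py w7 "[.5870,-.3461,.1692]" "[.9934,-.114,-.001,0]" "[31,46,61,76]"
python3 off.py w7 "[.5859,-.3452,.1664]" "[.9934,-.114,-.001,0]" "[31,46,61,76]"
```

```text
end x 79.51 ridge offs [-2.14 -2.41 -2.3  -2.13] mean -2.25 maxw 29.7 y far/near 0.37 0.39
end x 80.75 ridge offs [-2.15 -2.   -1.51 -0.97] mean -1.66 maxw 30.3 y far/near 0.99 1.01
```

Request:
{"method": "servo_tool", "body": {
  "increments": "-0.004 0.004 -0.508 -10.6 -45 0 1;-0.004 0.004 -0.508 -10.6 -45 0 1;-0.004 0.004 -0.508 -10.6 -45 0 1;-0.004 0.004 -0.508 -10.6 -45 0 1;-0.004 0.004 -0.508 -10.6 -45 0 1;-0.004 0.004 -0.508 -10.6 -45 0 1;-0.004 0.004 -0.508 -10.6 -45 0 1;-0.004 0.004 -0.508 -10.6 -45 0 1;-0.004 0.004 -0.508 -10.6 -45 0 1;-0.004 0.004 -0.508 -10.6 -45 0 1"
}}

```text
time: 9.08
eef_pos: [0.5827, 0.073, 0.165]
tcp_rot: [0.99, 0.139, -0.003, -0.0]
contact_force: [0.9, -0.1, -1.0]
opening: 0.313
```

```bash
python3 -c "
from h import *
inc(.5839,.1192,.10,16.0)"
```

```text
t 9.08 pos [0.5827 0.073  0.165 ] open 0.313 F [ 0.9 -0.1 -1. ]
turn [-0.0008  0.0056  0.0003] shift cm [ 1.42 -4.4   6.49]
```

Request:
{"method": "servo_tool", "body": {
  "increments": "0 0.002 0 1.4 -4.4 0 1;0 0.002 0 1.4 -4.4 0 1;0 0.002 0 1.4 -4.4 3 1;0 0.002 0 1.4 -4.4 6 1;0 0.002 0 1.4 -4.4 6 1;0 0.002 0 1.4 -4.4 6 1;0 0.002 0 1.4 -4.4 6 1"
}}

```text
time: 9.67
eef_pos: [0.5863, 0.1166, 0.1081]
tcp_rot: [0.99, 0.139, 0.0, 0.0]
contact_force: [-0.1, 0.3, -0.0]
opening: 0.316
```

```bash
python3 -c "
from h import *
snap('wrist','w8');snap('top','t8')
inc(.5839,.1192,.065,16.0)
s=ctrl.get_state();print(s['tcp_rot'])
p=cv2.imread('pics/t8.png')[130:280,70:270];cv2.imwrite('pics/t8c.png',cv2.resize(p,None,fx=4,fy=4))
"
```

```text
t 9.77 pos [0.5877 0.1166 0.1103] open 0.315 F [ 0.6  1.  -0.1]
turn [ 0.0018 -0.0049 -0.0002] shift cm [-0.32 -0.36  4.52]
[9.90275337e-01 1.39096467e-01 2.57428038e-03 5.50787189e-04]
```

View pics/w8.png

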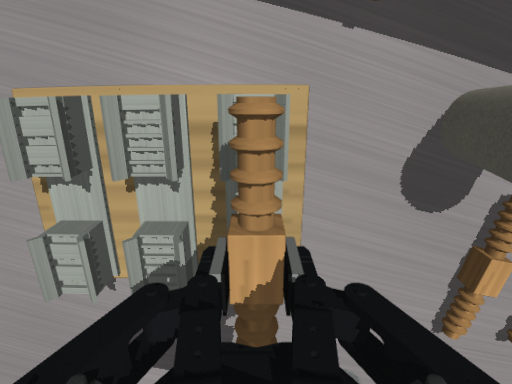

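View pics/t8c.png

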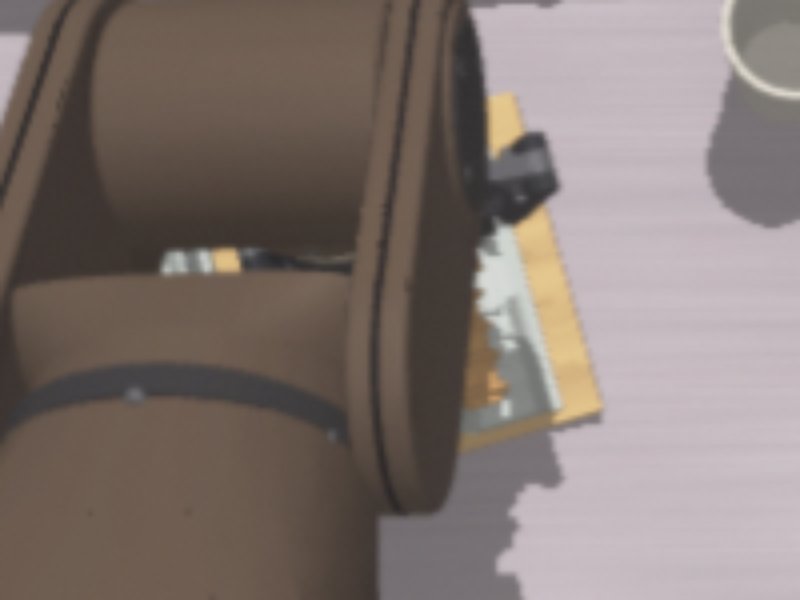

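The wrist view shows the held stud at (257,170) above the medium gauge, whose cheeks are at (222,135) and (287,135). I'll correct the position and settle closer to it.

Request:
{"method": "servo_tool", "body": {
  "increments": "0.001 -0.003 0 -0.3 -0.3 2 1;0.001 -0.003 0 -0.3 -0.3 4 1;0.001 -0.003 0 -0.3 -0.3 4 1;0.001 -0.003 0 -0.3 -0.3 4 1;0.001 -0.003 0 -0.3 -0.3 4 1;0.001 -0.003 0 -0.3 -0.3 4 1"
}}

```text
time: 10.27
eef_pos: [0.5845, 0.1191, 0.0708]
tcp_rot: [0.99, 0.139, 0.002, 0.0]
contact_force: [-0.5, 0.3, -0.9]
opening: 0.317
```

```bash
python3 -c "
from h import *
inc(.5839,.1192,.05,16.0)
s=snap('wrist','w9');print(s['eef_pos'],s['tcp_rot'])
import off
off.off('w9',s['eef_pos'],s['tcp_rot'],[31,46,61,76])
inc(.5839,.1192,.05,16.0)
"
```

```text
t 10.27 pos [0.5845 0.1191 0.0708] open 0.317 F [-0.5  0.3 -0.9]
turn [ 0.001  -0.0029  0.0003] shift cm [-0.06 -0.03  2.08]
[0.58448492 0.11906224 0.07076943] [9.90243147e-01 1.39341620e-01 1.52566476e-03 3.07218693e-04]
end x 79.55 ridge offs [-2.21 -2.48 -2.37 -2.16] mean -2.31 maxw 29.7 y far/near -0.5 -0.52
t 10.32 pos [0.5843 0.1191 0.0706] open 0.316 F [ 1.  -0.  -1.5]
turn [ 0.001  -0.0027  0.0004] shift cm [-0.04 -0.03  2.06]
```

View pics/w9.png

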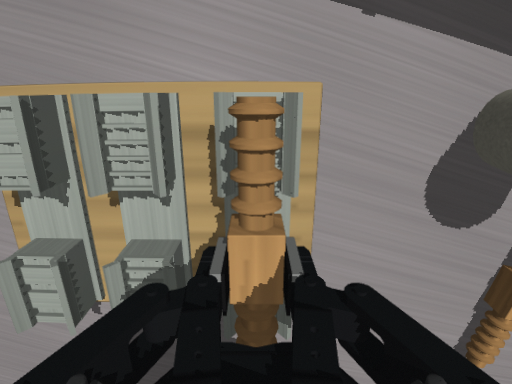

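Request:
{"method": "servo_tool", "body": {
  "increments": "0.001 -0.003 0 -0.02 -0.03 1 1;0.001 -0.003 0 -0.02 -0.03 1.8 1;0.001 -0.003 0 -0.02 -0.03 2.4 1;0.001 -0.003 0 -0.02 -0.03 2.6 1;0.001 -0.003 0 -0.02 -0.03 2.6 1;0.001 -0.003 0 -0.02 -0.03 2.6 1"
}}

```text
time: 10.82
eef_pos: [0.5823, 0.1193, 0.0421]
tcp_rot: [0.99, 0.139, -0.002, -0.0]
contact_force: [0.5, 1.0, -0.3]
opening: 0.314
```

```bash
python3 -c "
from h import *
inc(.5839,.1192,.0394,16.0)
"
```

```text
t 10.82 pos [0.5823 0.1193 0.0421] open 0.314 F [ 0.5  1.  -0.3]
turn [-0.0011  0.0048  0.0006] shift cm [0.15 0.06 0.27]
```

Request:
{"method": "servo_tool", "body": {
  "increments": "0 0 0 0.1 0.03 0.1 1;0 0 0 0.1 0.03 0.2 1;0 0 0 0.1 0.03 0.25 1;0 0 0 0.1 0.03 0.25 1;0 0 0 0.1 0.03 0.25 1"
}}

```text
time: 11.23
eef_pos: [0.5836, 0.1193, 0.04]
tcp_rot: [0.99, 0.139, -0.002, -0.0]
contact_force: [-0.2, -0.4, -0.6]
opening: 0.318
```

```bash
python3 -c "
from h import *
inc(.5839,.1192,.0394,16.0)
"
```

```text
t 11.23 pos [0.5836 0.1193 0.04  ] open 0.318 F [-0.2 -0.4 -0.6]
turn [-0.0009  0.0038  0.0005] shift cm [0.03 0.02 0.06]
```

Request:
{"method": "servo_tool", "body": {
  "increments": "0 0 0 0.02 0.02 0.1 1;0 0 0 0.02 0.02 0.1 1;0 0 0 0.02 0.02 0.1 1;0 0 0 0.02 0.02 0.1 4.5;0 0 0 0.02 0.02 0.1 4.5;0 0 0 0.02 0.02 0.1 4.5;0 0 0 0.02 0.02 0.1 4.5"
}}

```text
time: 11.82
eef_pos: [0.5839, 0.1192, 0.039]
tcp_rot: [0.99, 0.139, -0.002, -0.0]
contact_force: [0.3, -0.3, -0.0]
opening: 0.527
```

Request:
{"method": "servo_tool", "body": {
  "increments": "0 0 0 0 0 -2 4.5;0 0 0 0 0 -5 4.5;0 0 0 0 0 -9 4.5;0 0 0 0 0 -13 4.5;0 0 0 0 0 -16 6.5;0 0 0 0 0 -16 6.5;0 0 0 0 0 -16 6.5"
}}

```text
time: 12.4
eef_pos: [0.5861, 0.1193, 0.2022]
tcp_rot: [0.99, 0.139, 0.001, 0.0]
contact_force: [-0.6, -0.0, -0.6]
opening: 0.763
```

```bash
python3 -c "
from h import *
s=snap('wrist','w10')
inc(.5672,-.1325,.10,3.1)
c=load('w10');P=cloud(c);hsv=cv2.cvtColor(c['p'],cv2.COLOR_RGB2HSV)
w=(hsv[...,0]>8)&(hsv[...,0]<24)&(hsv[...,1]>80)&(P[...,2]>.045)
for v in range(60,300,10):
    u=np.nonzero(w[v])[0]
    if len(u)>5: print(v,u.min(),u.max(),P[v,u][:,2].max().round(4))
"
```

```text
t 12.45 pos [0.5846 0.1192 0.1994] open 0.763 F [-0.2 -0.8 -0.1]
turn [-0.0003  0.0027  0.2257] shift cm [-8.6  23.72  9.95]
100 248 265 0.0623
110 248 264 0.0634
120 245 268 0.0668
130 248 288 0.3531
140 248 264 0.0624
150 245 268 0.0661
160 243 269 0.0628
170 244 270 0.0692
180 244 270 0.0687
190 244 270 0.3531
200 248 264 0.0672
210 249 264 0.0661
220 247 266 0.3531
230 246 420 0.3531
240 246 266 0.0625
```

View pics/w10.png

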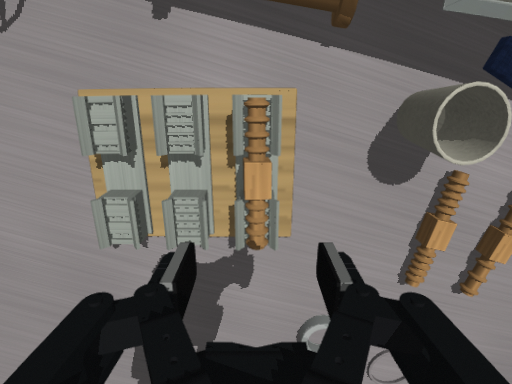

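The wrist view shows the medium stud seated in the right-hand gauge at (257,170). Its core top reads 0.062–0.063, against 0.062 when home and 0.066 when proud, so it is home. Next is the fine stud.

Request:
{"method": "servo_tool", "body": {
  "increments": "0 0 0.22 -8.6 23.7 3 6;0 0 0.22 -8.6 23.7 3 6;0 0 0.22 -8.6 23.7 3 6;0 0 0.22 -8.6 23.7 3 6;0 0 0.22 -8.6 23.7 3 6;0 0 0.22 -8.6 23.7 4 6;0 0 0.22 -8.6 23.7 4 6;0 0 0.22 -8.6 23.7 4 6;0 0 0.22 -8.6 23.7 4 6"
}}

```text
time: 13.2
eef_pos: [0.5659, -0.1317, 0.1569]
tcp_rot: [1.0, 0.029, -0.004, -0.001]
contact_force: [-0.1, 0.3, 0.5]
opening: 0.703
```

```bash
python3 -c "
from h import *
s=snap('wrist','w11');studs('w11')
inc(.5672,-.1325,.10,3.1)
"
```

```text
[255. 176.] 0.0279 ((566.7149658203125, -129.48849487304688), (40.41250991821289, 27.16429901123047), 4.1299238204956055)
[351. 176.] 0.0278 ((572.6884155273438, -225.02496337890625), (28.95102310180664, 40.2963981628418), 88.48119354248047)
whole [ 49. 130.] ((609.863525390625, -10.864044189453125), (185.9165496826172, 243.61550903320312), 11.68053913116455)
whole [255. 166.] ((571.403564453125, -129.4940185546875), (153.41578674316406, 27.404951095581055), 2.9482662677764893)
whole [349. 166.] ((573.849365234375, -187.93238830566406), (155.80882263183594, 111.6343994140625), 3.593353509902954)
whole [ 13. 192.] ((573.9437255859375, -6.7064208984375), (102.59298706054688, 263.97869873046875), 10.342158317565918)
t 13.25 pos [ 0.5665 -0.1311  0.1578] open 0.701 F [ 0.8 -0.6 -0.5]
turn [-0.0018  0.006   0.0061] shift cm [0.09 0.15 5.78]
```

View pics/w11.png

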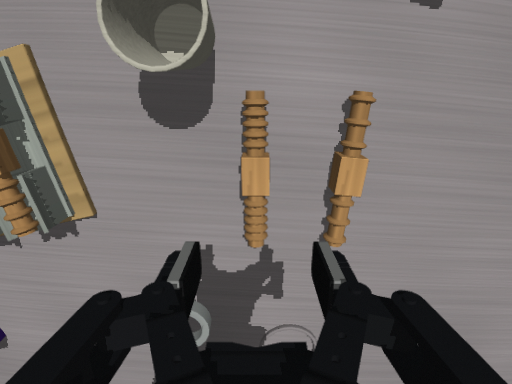

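The wrist view shows the fine stud centred at (255,176), the coarse one at (350,176) and the cup at (155,30), well clear. I'll descend to grasp the fine one.

```bash
python3 -c "
from h import *
inc(.5667,-.1296,.05,3.7)
"
```

```text
t 13.25 pos [ 0.5665 -0.1311  0.1578] open 0.701 F [ 0.8 -0.6 -0.5]
turn [-0.0018  0.006  -0.0044] shift cm [ 0.09 -0.13 10.78]
```

Request:
{"method": "servo_tool", "body": {
  "increments": "-0.001 0.003 -0.004 0.05 -0.1 3 5;-0.001 0.003 -0.004 0.05 -0.1 7 5;-0.001 0.003 -0.004 0.05 -0.1 10.7 5;-0.001 0.003 -0.004 0.05 -0.1 10.7 5;-0.001 0.003 -0.004 0.05 -0.1 10.7 5;-0.001 0.003 -0.004 0.05 -0.1 10.7 5;-0.001 0.003 -0.004 0.05 -0.1 10.7 5"
}}

```text
time: 13.83
eef_pos: [0.5697, -0.1315, 0.0556]
tcp_rot: [0.999, 0.032, 0.002, 0.002]
contact_force: [0.0, 0.0, 0.4]
opening: 0.586
```

```bash
python3 -c "
from h import *
inc(.5667,-.1296,.002,3.7)
"
```

```text
t 13.83 pos [ 0.5697 -0.1315  0.0556] open 0.586 F [0.  0.  0.4]
turn [ 0.0036 -0.0045  0.0003] shift cm [-0.31 -0.23  5.36]
```

Request:
{"method": "servo_tool", "body": {
  "increments": "0.002 -0.002 0 -0.2 -0.2 2 5;0.002 -0.002 0 -0.2 -0.2 4 5;0.002 -0.002 0 -0.2 -0.2 4.8 5;0.002 -0.002 0 -0.2 -0.2 4.8 5;0.002 -0.002 0 -0.2 -0.2 4.8 5;0.002 -0.002 0 -0.2 -0.2 4.8 5"
}}

```text
time: 14.33
eef_pos: [0.5665, -0.1301, 0.0062]
tcp_rot: [0.999, 0.032, 0.0, 0.0]
contact_force: [0.5, 0.3, 1.3]
opening: 0.584
```

```bash
python3 -c "
from h import *
inc(.5667,-.1296,.001,3.7)
"
```

```text
t 14.33 pos [ 0.5665 -0.1301  0.0062] open 0.584 F [0.5 0.3 1.3]
turn [ 0.0005 -0.0002 -0.0008] shift cm [ 0.02 -0.05  0.52]
```

Request:
{"method": "servo_tool", "body": {
  "increments": "0 0 0 0.02 -0.05 0.4 5;0 0 0 0.02 -0.05 0.4 2.9;0 0 0 0.02 -0.05 0.4 2.9;0 0 0 0.02 -0.05 0.4 1;0 0 0 0.02 -0.05 0.4 1;0 0 0 0.02 -0.05 0.4 1;0 0 0 0.02 -0.05 0.4 1;0 0 0 0.02 -0.05 0.4 1",
  "grip_force": 50
}}

```text
time: 15.0
eef_pos: [0.5657, -0.1293, 0.0008]
tcp_rot: [0.999, 0.032, -0.001, -0.0]
contact_force: [-0.3, -0.3, 5.2]
opening: 0.315
```

Request:
{"method": "servo_tool", "body": {
  "increments": "0 0 0 0 0 -3 1;0 0 0 0 0 -7 1;0 0 0 0 0 -11 1;0 0 0 0 0 -15 1;0 0 0 0 0 -17 1;0 0 0 0 0 -17 1;0 0 0 0 0 -17 1;0 0 0 0 0 -17 1"
}}

```text
time: 15.67
eef_pos: [0.5642, -0.1285, 0.1678]
tcp_rot: [0.999, 0.032, -0.003, -0.001]
contact_force: [-0.2, -0.1, -0.5]
opening: 0.316
```

```bash
python3 -c "
from h import *
import off
s=snap('wrist','w12');print(s['eef_pos'],s['opening'])
off.off('w12',s['eef_pos'],s['tcp_rot'],[31,41,51,61,71])
c=load('w12');P=cloud(c);q=R.from_quat(s['tcp_rot']).inv().apply((P.reshape(-1,3)-s['eef_pos'])).reshape(P.shape)
for v in list(range(210,240,3))+list(range(290,314,3)): print(v,(q[v,256]*1000).round(1))
inc(.5605,.1943,.15,16.0)
"
```

```text
[ 0.56424494 -0.12851858  0.16780271] 0.3161237081320351
end x 82.93 ridge offs [0.35 0.85 0.99 1.07 1.12] mean 0.87 maxw 30.8 y far/near -0.12 -0.11
210 [ 28.4  -0.1 -22.1]
213 [ 26.9  -0.1 -22.1]
216 [ 25.3  -0.1 -22.1]
219 [ 23.8  -0.1 -22.2]
222 [ 22.   -0.1 -21.8]
225 [ 20.6  -0.1 -22.3]
228 [ 21.2  -0.1 -26.7]
231 [ 20.2  -0.1 -27.8]
234 [ 18.4  -0.1 -27.4]
237 [ 16.5  -0.1 -26.7]
290 [-14.   -0.1 -26.4]
293 [-15.2  -0.1 -27.1]
296 [-17.2  -0.1 -27.1]
299 [-22.6  -0.1 -22.7]
302 [-25.7  -0.1 -21.4]
305 [-26.9  -0.1 -22.3]
308 [-27.6  -0.1 -23.8]
311 [-28.2  -0.1 -25.5]
t 15.72 pos [ 0.564  -0.1284  0.1671] open 0.314 F [-0.3  0.5 -0.7]
turn [-0.0043  0.0072 -0.2155] shift cm [  1.73 -32.22   1.81]
```

View pics/w12.png

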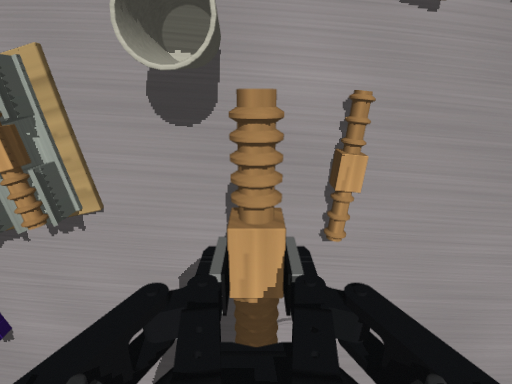

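Request:
{"method": "servo_tool", "body": {
  "increments": "-0.003 0.004 -0.216 1.7 -32.2 0 1;-0.003 0.004 -0.216 1.7 -32.2 0 1;-0.003 0.004 -0.216 1.7 -32.2 0 1;-0.003 0.004 -0.216 1.7 -32.2 0 1;-0.003 0.004 -0.216 1.7 -32.2 0 1;-0.003 0.004 -0.216 1.7 -32.2 0 1;-0.003 0.004 -0.216 1.7 -32.2 0 1;-0.003 0.004 -0.216 1.7 -32.2 0 1;-0.003 0.004 -0.216 1.7 -32.2 2 1;-0.003 0.004 -0.216 1.7 -32.2 4 1"
}}

```text
time: 16.55
eef_pos: [0.5612, 0.1956, 0.1287]
tcp_rot: [0.99, 0.141, 0.0, 0.001]
contact_force: [0.1, 0.1, -1.6]
opening: 0.317
```

```bash
python3 -c "
from h import *
inc(.5595,.1939,.07,16.0)
"
```

```text
t 16.55 pos [0.5612 0.1956 0.1287] open 0.317 F [ 0.1  0.1 -1.6]
turn [ 0.0016 -0.0003  0.0044] shift cm [-0.22  0.11  5.87]
```

Request:
{"method": "servo_tool", "body": {
  "increments": "0.001 0 0.004 -0.2 0.1 2 1;0.001 0 0.004 -0.2 0.1 4 1;0.001 0 0.004 -0.2 0.1 5.8 1;0.001 0 0.004 -0.2 0.1 5.8 1;0.001 0 0.004 -0.2 0.1 5.8 1;0.001 0 0.004 -0.2 0.1 5.8 1;0.001 0 0.004 -0.2 0.1 5.8 1"
}}

```text
time: 17.13
eef_pos: [0.5613, 0.1918, 0.0735]
tcp_rot: [0.991, 0.137, 0.002, 0.0]
contact_force: [0.0, 0.6, -1.1]
opening: 0.318
```

```bash
python3 -c "
from h import *
s=snap('wrist','w13')
inc(.5595,.1939,.043,16.0)
"
```

```text
t 17.18 pos [0.5614 0.1919 0.0738] open 0.315 F [ 0.3  0.4 -0.3]
turn [ 0.001  -0.0035 -0.0035] shift cm [-0.14 -0.25  3.08]
```

View pics/w13.png

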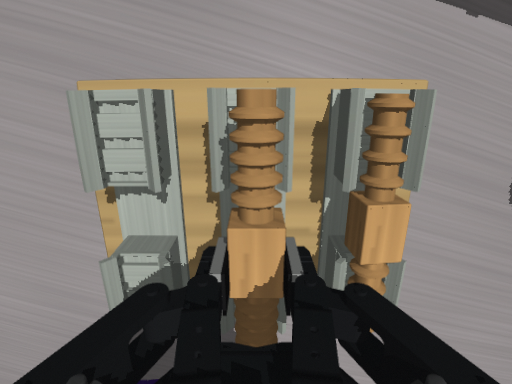

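The wrist view shows the fine stud at (257,170) over the middle gauge, whose cheeks centre near column 251. That agrees with the 2.5 mm lateral correction I computed, so I'll apply it.

Request:
{"method": "servo_tool", "body": {
  "increments": "0 -0.002 -0.003 -0.12 -0.23 0 1;0 -0.002 -0.003 -0.12 -0.23 0.5 1;0 -0.002 -0.003 -0.12 -0.23 1 1;0 -0.002 -0.003 -0.12 -0.23 1.5 1;0 -0.002 -0.003 -0.12 -0.23 1.5 1;0 -0.002 -0.003 -0.12 -0.23 1.5 1"
}}

```text
time: 17.68
eef_pos: [0.5581, 0.1935, 0.0566]
tcp_rot: [0.99, 0.139, -0.001, 0.0]
contact_force: [-0.3, 0.2, -1.3]
opening: 0.314
```

```bash
python3 -c "
from h import *
inc(.5595,.1939,.043,16.0)
"
```

```text
t 17.68 pos [0.5581 0.1935 0.0566] open 0.314 F [-0.3  0.2 -1.3]
turn [ 0.0006  0.0025 -0.0005] shift cm [0.15 0.   1.36]
```

Request:
{"method": "servo_tool", "body": {
  "increments": "0 0.001 0 0.1 0 0.5 1;0 0.001 0 0.1 0 0.9 1;0 0.001 0 0.1 0 1.2 1;0 0.001 0 0.1 0 1.3 1;0 0.001 0 0.1 0 1.3 1;0 0.001 0 0.1 0 1.3 1"
}}

```text
time: 18.18
eef_pos: [0.5596, 0.1939, 0.0443]
tcp_rot: [0.99, 0.139, 0.0, 0.0]
contact_force: [0.4, -0.8, -1.0]
opening: 0.317
```

```bash
python3 -c "
from h import *
inc(.5595,.1939,.0393,16.0)
"
```

```text
t 18.18 pos [0.5596 0.1939 0.0443] open 0.317 F [ 0.4 -0.8 -1. ]
turn [ 0.0007  0.0001 -0.0006] shift cm [-0.01 -0.01  0.5 ]
```

Request:
{"method": "servo_tool", "body": {
  "increments": "0 0 0 0 0 0.1 1;0 0 0 0 0 0.2 1;0 0 0 0 0 0.3 1;0 0 0 0 0 0.4 1;0 0 0 0 0 0.5 1;0 0 0 0 0 0.5 1;0 0 0 0 0 0.5 1"
}}

```text
time: 18.77
eef_pos: [0.5595, 0.1939, 0.0398]
tcp_rot: [0.99, 0.139, -0.0, 0.0]
contact_force: [-1.7, -0.4, 2.4]
opening: 0.313
```

Request:
{"method": "servo_tool", "body": {
  "increments": "0 0 0 0 0 0.05 1;0 0 0 0 0 0.05 1;0 0 0 0 0 0.05 4.5;0 0 0 0 0 0.05 4.5;0 0 0 0 0 0.05 4.5;0 0 0 0 0 0.05 4.5"
}}

```text
time: 19.27
eef_pos: [0.5597, 0.1939, 0.0387]
tcp_rot: [0.99, 0.139, 0.0, 0.0]
contact_force: [-0.2, 0.6, -0.6]
opening: 0.524
```

Request:
{"method": "servo_tool", "body": {
  "increments": "0 0 0 0 0 -2 4.5;0 0 0 0 0 -5 4.5;0 0 0 0 0 -9 4.5;0 0 0 0 0 -13 4.5;0 0 0 0 0 -16 6.5;0 0 0 0 0 -16 6.5;0 0 0 0 0 -16 6.5"
}}

```text
time: 19.85
eef_pos: [0.5612, 0.1943, 0.2019]
tcp_rot: [0.99, 0.139, 0.003, 0.0]
contact_force: [0.2, -0.2, -0.2]
opening: 0.762
```

```bash
cat > seat.py <<'E'
from h import *
import sys
tag=sys.argv[1]; s=snap('wrist',tag)
c=load(tag);P=cloud(c);hsv=cv2.cvtColor(c['p'],cv2.COLOR_RGB2HSV)
w=(hsv[...,0]>8)&(hsv[...,0]<24)&(hsv[...,1]>80)&(P[...,2]>.045)&(P[...,2]<.09)&(P[...,1]>.03)
a=np.radians(16)
for n,x,y in(('medium',582.1,118.3),('fine',560.45,194.3),('coarse',538.3,270.6)):
    d=P[...,:2]*1000-[x,y]; gx=d@[np.cos(a),np.sin(a)]; gy=d@[-np.sin(a),np.cos(a)]
    def z(x0,x1):
        m=w&(abs(gy)<3)&(gx>x0)&(gx<x1); return (np.percentile(P[m][:,2]*1000,[50]).round(1)[0],m.sum()) if m.sum()>5 else None
    print(n,'square top (home 67.0)',z(-15,15),'near end',z(-80,-24),'far end (cores 62)',z(24,80))
    m=w&(abs(gy)<16); 
    if m.sum()>50: print('   x extent',gx[m].min().round(1),gx[m].max().round(1))
E
python3 seat.py w14; python3 -c "
from h import *
inc(.573,-.226,.16,-1.6)"
```

```text
medium square top (home 67.0) (np.float64(66.9), np.int64(156)) near end (np.float64(62.2), np.int64(228)) far end (cores 62) (np.float64(62.2), np.int64(348))
   x extent -81.0 81.6
fine square top (home 67.0) (np.float64(67.0), np.int64(168)) near end (np.float64(62.9), np.int64(254)) far end (cores 62) (np.float64(63.0), np.int64(346))
   x extent -81.6 81.1
coarse square top (home 67.0) None near end None far end (cores 62) None
t 19.9 pos [0.5597 0.194  0.1992] open 0.763 F [ 0.1  0.4 -0.8]
turn [ 0.0007 -0.0013  0.3068] shift cm [-10.28  40.74   3.94]
```

View pics/w14.png

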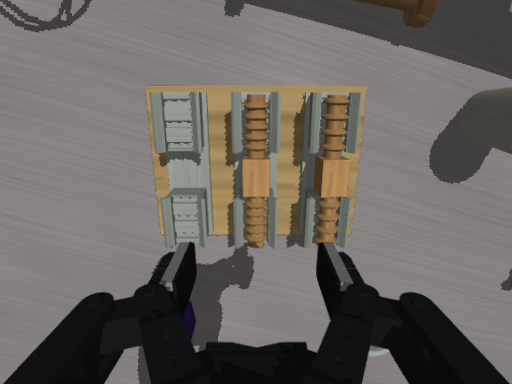

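The wrist view shows the fine stud in the middle gauge (257,170) and the medium one in the right gauge (332,170). Their square tops read 67.0 and 66.9 mm against 67.0 home, so both are fully down. Now the coarse stud.

Request:
{"method": "servo_tool", "body": {
  "increments": "0 0 0.307 -10.3 40.7 2 6;0 0 0.307 -10.3 40.7 2 6;0 0 0.307 -10.3 40.7 2 6;0 0 0.307 -10.3 40.7 2 6;0 0 0.307 -10.3 40.7 2 6;0 0 0.307 -10.3 40.7 2 6;0 0 0.307 -10.3 40.7 2 6;0 0 0.307 -10.3 40.7 2 6;0 0 0.307 -10.3 40.7 3 6;0 0 0.307 -10.3 40.7 4 6"
}}

```text
time: 20.73
eef_pos: [0.5719, -0.2211, 0.1607]
tcp_rot: [1.0, -0.014, 0.0, 0.0]
contact_force: [0.7, -0.1, 0.8]
opening: 0.703
```

```bash
python3 -c "
from h import *
inc(.573,-.226,.16,-1.6)"
```

```text
t 20.73 pos [ 0.5719 -0.2211  0.1607] open 0.703 F [ 0.7 -0.1  0.8]
turn [ 0.0006 -0.0002 -0.0009] shift cm [0.12 0.48 0.07]
```

Request:
{"method": "servo_tool", "body": {
  "increments": "0 0 0 0.1 0.2 0 5;0 0 0 0.1 0.2 0 5;0 0 0 0.1 0.2 0 5"
}}

```text
time: 20.98
eef_pos: [0.5721, -0.2203, 0.1593]
tcp_rot: [1.0, -0.015, -0.002, -0.001]
contact_force: [0.3, -0.0, 0.6]
opening: 0.589
```

```bash
python3 -c "
from h import *
snap('wrist','w15');studs('w15')
inc(.573,-.226,.05,-1.6)"
```

```text
[262. 177.] 0.028 ((572.0973510742188, -225.49830627441406), (27.4714412689209, 39.58988571166992), 88.39410400390625)
whole [466.  32.] ((696.5817260742188, -338.515625), (63.109230041503906, 237.97108459472656), 5.5154571533203125)
whole [492.  11.] ((725.1663818359375, -448.2479248046875), (53.29750061035156, 10.102960586547852), 69.08699798583984)
whole [262. 166.] ((575.123291015625, -225.7909393310547), (27.554471969604492, 157.0714569091797), 87.8234634399414)
whole [ 13. 213.] ((603.1502075195312, -53.45176696777344), (72.76663970947266, 346.5284118652344), 28.461681365966797)
t 21.03 pos [ 0.5726 -0.2197  0.1602] open 0.583 F [-0.4 -0.9  0.3]
turn [-0.0011  0.0022  0.0002] shift cm [ 0.08  0.64 11.02]
```

View pics/w15.png

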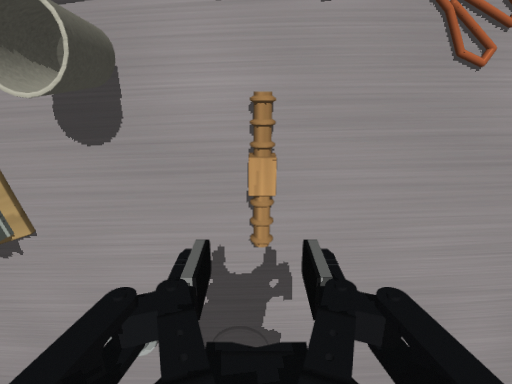

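The wrist view shows the coarse stud at (262,177). It measures (572.1, -225.5), yaw -1.9°.

Request:
{"method": "servo_tool", "body": {
  "increments": "0 0 0.004 0 0.6 3 5;0 0 0.004 0 0.6 7 5;0 0 0.004 0 0.6 11 5;0 0 0.004 0 0.6 11 5;0 0 0.004 0 0.6 11 5;0 0 0.004 0 0.6 11 5;0 0 0.004 0 0.6 11 5;0 0 0.004 0 0.6 11 5"
}}

```text
time: 21.7
eef_pos: [0.5754, -0.2278, 0.0555]
tcp_rot: [1.0, -0.016, 0.003, 0.002]
contact_force: [-0.6, -0.5, 1.5]
opening: 0.587
```

```bash
python3 -c "
from h import *
inc(.5721,-.2256,.003,-1.9)"
```

```text
t 21.7 pos [ 0.5754 -0.2278  0.0555] open 0.587 F [-0.6 -0.5  1.5]
turn [ 0.0037 -0.0058  0.0016] shift cm [-0.36 -0.23  5.25]
```

Request:
{"method": "servo_tool", "body": {
  "increments": "0.002 -0.003 0.001 -0.25 -0.2 2 5;0.002 -0.003 0.001 -0.25 -0.2 4 5;0.002 -0.003 0.001 -0.25 -0.2 4.8 5;0.002 -0.003 0.001 -0.25 -0.2 4.8 5;0.002 -0.003 0.001 -0.25 -0.2 4.8 5;0.002 -0.003 0.001 -0.25 -0.2 4.8 5"
}}

```text
time: 22.2
eef_pos: [0.5719, -0.2257, 0.0056]
tcp_rot: [1.0, -0.017, -0.0, 0.0]
contact_force: [-0.6, 0.4, 0.0]
opening: 0.586
```

```bash
python3 -c "
from h import *
inc(.5721,-.2256,.001,-1.9)"
```

```text
t 22.2 pos [ 0.5719 -0.2257  0.0056] open 0.586 F [-0.6  0.4  0. ]
turn [ 0.0001  0.0001 -0.0001] shift cm [ 0.02 -0.01  0.46]
```

Request:
{"method": "servo_tool", "body": {
  "increments": "0 0 0 0.02 0 0.4 5;0 0 0 0.02 0 0.4 2.9;0 0 0 0.02 0 0.4 2.9;0 0 0 0.02 0 0.4 1;0 0 0 0.02 0 0.4 1;0 0 0 0.02 0 0.4 1;0 0 0 0.02 0 0.4 1;0 0 0 0.02 0 0.4 1",
  "grip_force": 50
}}

```text
time: 22.87
eef_pos: [0.5714, -0.2252, 0.0005]
tcp_rot: [1.0, -0.017, -0.001, -0.0]
contact_force: [0.0, -0.4, 3.8]
opening: 0.312
```

Request:
{"method": "servo_tool", "body": {
  "increments": "0 0 0 0 0 -3 1;0 0 0 0 0 -7 1;0 0 0 0 0 -11 1;0 0 0 0 0 -15 1;0 0 0 0 0 -17 1;0 0 0 0 0 -17 1;0 0 0 0 0 -17 1;0 0 0 0 0 -17 1"
}}

```text
time: 23.53
eef_pos: [0.57, -0.2243, 0.1672]
tcp_rot: [1.0, -0.017, -0.003, -0.002]
contact_force: [0.1, 0.3, -1.8]
opening: 0.314
```

```bash
python3 -c "
from h import *
import off
s=snap('wrist','w16');print(s['eef_pos'],s['opening'])
off.off('w16',s['eef_pos'],s['tcp_rot'],[31,53,75])
c=load('w16');P=cloud(c);q=R.from_quat(s['tcp_rot']).inv().apply((P.reshape(-1,3)-s['eef_pos'])).reshape(P.shape)
for v in list(range(222,240,3))+list(range(290,311,3)): print(v,(q[v,256]*1000).round(1))
inc(.5383,.2706,.16,16.0)
"
```

```text
[ 0.5699774  -0.22425298  0.16715651] 0.31400071346424363
end x 83.33 ridge offs [0.53 1.08 1.3 ] mean 0.97 maxw 30.8 y far/near 0.09 0.09
222 [ 22.5   0.1 -22.9]
225 [ 20.8   0.1 -22.8]
228 [ 20.8   0.1 -26. ]
231 [ 19.8   0.1 -27.2]
234 [ 18.9   0.1 -28.3]
237 [ 17.5   0.1 -28.8]
290 [-13.5   0.1 -27. ]
293 [-15.2   0.1 -27.3]
296 [-16.7   0.1 -27.7]
299 [-22.1   0.1 -23.4]
302 [-25.    0.1 -22.2]
305 [-26.4   0.1 -22.9]
308 [-28.    0.1 -23.4]
t 23.58 pos [ 0.5697 -0.2241  0.1664] open 0.312 F [-0.5  0.2 -1.2]
turn [-0.0053  0.007  -0.3124] shift cm [ -4.77 -49.33   0.88]
```

View pics/w16.png

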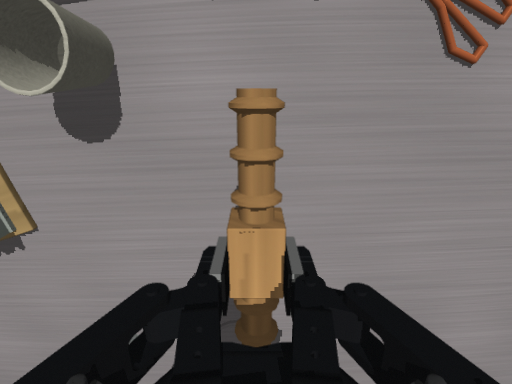

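The coarse stud is held with the same offset as the fine one, +1 mm along tool x. I'll carry it to the coarse gauge.

Request:
{"method": "servo_tool", "body": {
  "increments": "-0.004 0.005 -0.312 -4.8 -49.3 0 1;-0.004 0.005 -0.312 -4.8 -49.3 0 1;-0.004 0.005 -0.312 -4.8 -49.3 0 1;-0.004 0.005 -0.312 -4.8 -49.3 0 1;-0.004 0.005 -0.312 -4.8 -49.3 0 1;-0.004 0.005 -0.312 -4.8 -49.3 0 1;-0.004 0.005 -0.312 -4.8 -49.3 0 1;-0.004 0.005 -0.312 -4.8 -49.3 0 1;-0.004 0.005 -0.312 -4.8 -49.3 0 1;-0.004 0.005 -0.312 -4.8 -49.3 0 1"
}}

```text
time: 24.42
eef_pos: [0.5426, 0.1924, 0.1674]
tcp_rot: [0.99, 0.139, -0.001, 0.001]
contact_force: [0.6, -0.5, -2.2]
opening: 0.315
```

```bash
python3 -c "
from h import *
inc(.5373,.2704,.07,16.0)"
```

```text
t 24.42 pos [0.5426 0.1924 0.1674] open 0.315 F [ 0.6 -0.5 -2.2]
turn [ 0.0021  0.0029 -0.0004] shift cm [ 1.66 -7.66  9.72]
```

Request:
{"method": "servo_tool", "body": {
  "increments": "0.001 0.001 0 1.6 -7.6 0 1;0.001 0.001 0 1.6 -7.6 0 1;0.001 0.001 0 1.6 -7.6 1 1;0.001 0.001 0 1.6 -7.6 5 1;0.001 0.001 0 1.6 -7.6 9 1;0.001 0.001 0 1.6 -7.6 9 1;0.001 0.001 0 1.6 -7.6 9 1;0.001 0.001 0 1.6 -7.6 9 1;0.001 0.001 0 1.6 -7.6 9 1"
}}

```text
time: 25.17
eef_pos: [0.5414, 0.2682, 0.0829]
tcp_rot: [0.99, 0.139, 0.004, 0.0]
contact_force: [0.1, 0.5, -0.9]
opening: 0.316
```

```bash
python3 -c "
from h import *
snap('wrist','w17')
inc(.5373,.2704,.058,16.0)"
```

```text
t 25.22 pos [0.5416 0.2683 0.0833] open 0.311 F [ 0.3 -0.2 -1.2]
turn [ 0.0016 -0.0083 -0.001 ] shift cm [-0.38 -0.32  2.53]
```

View pics/w17.png

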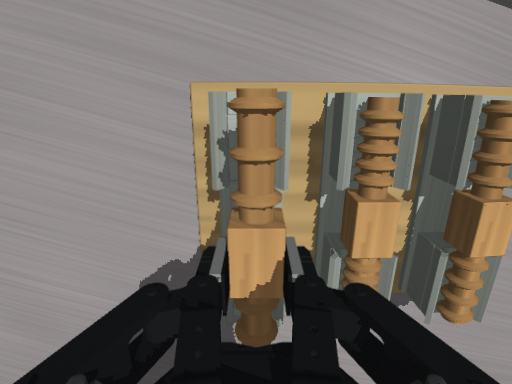

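The wrist view shows the coarse stud at (257,170) over the left gauge, whose cheeks are at columns 211–290 (centre about 251). That agrees with the computed -0.3 cm correction.

Request:
{"method": "servo_tool", "body": {
  "increments": "0.001 -0.005 0 -0.33 -0.3 0 1;0.001 -0.005 0 -0.33 -0.3 0.8 1;0.001 -0.005 0 -0.33 -0.3 1.6 1;0.001 -0.005 0 -0.33 -0.3 2.2 1;0.001 -0.005 0 -0.33 -0.3 2.4 1;0.001 -0.005 0 -0.33 -0.3 2.4 1;0.001 -0.005 0 -0.33 -0.3 2.4 1"
}}

```text
time: 25.8
eef_pos: [0.5354, 0.2698, 0.0558]
tcp_rot: [0.99, 0.139, -0.001, 0.001]
contact_force: [0.9, 0.3, -1.3]
opening: 0.311
```

```bash
python3 -c "
from h import *
inc(.5373,.2704,.044,16.0)"
```

```text
t 25.8 pos [0.5354 0.2698 0.0558] open 0.311 F [ 0.9  0.3 -1.3]
turn [ 0.0007  0.0027 -0.0005] shift cm [ 0.21 -0.    1.18]
```

Request:
{"method": "servo_tool", "body": {
  "increments": "0 0.001 0 0.15 0 0.3 1;0 0.001 0 0.15 0 0.6 1;0 0.001 0 0.15 0 0.9 1;0 0.001 0 0.15 0 1.1 1;0 0.001 0 0.15 0 1.1 1;0 0.001 0 0.15 0 1.1 1"
}}

```text
time: 26.3
eef_pos: [0.5368, 0.2703, 0.045]
tcp_rot: [0.99, 0.139, -0.001, 0.0]
contact_force: [0.7, 0.2, -1.5]
opening: 0.314
```

```bash
python3 -c "
from h import *
inc(.5373,.2704,.0393,16.0)"
```

```text
t 26.3 pos [0.5368 0.2703 0.045 ] open 0.314 F [ 0.7  0.2 -1.5]
turn [ 0.0007  0.0013 -0.0004] shift cm [0.05 0.   0.57]
```

Request:
{"method": "servo_tool", "body": {
  "increments": "0 0 0 0.04 0 0.1 1;0 0 0 0.04 0 0.2 1;0 0 0 0.04 0 0.3 1;0 0 0 0.04 0 0.4 1;0 0 0 0.04 0 0.55 1;0 0 0 0.04 0 0.55 1;0 0 0 0.04 0 0.55 1"
}}

```text
time: 26.88
eef_pos: [0.5373, 0.2704, 0.0397]
tcp_rot: [0.99, 0.139, -0.0, 0.0]
contact_force: [-0.4, 1.1, -1.2]
opening: 0.317
```

Request:
{"method": "servo_tool", "body": {
  "increments": "0 0 0 0 0 0.06 1;0 0 0 0 0 0.06 1;0 0 0 0 0 0.06 4.5;0 0 0 0 0 0.06 4.5;0 0 0 0 0 0.06 4.5;0 0 0 0 0 0.06 4.5"
}}

```text
time: 27.38
eef_pos: [0.5375, 0.2705, 0.0393]
tcp_rot: [0.99, 0.139, -0.0, 0.0]
contact_force: [-0.3, 0.3, -0.8]
opening: 0.525
```

Request:
{"method": "servo_tool", "body": {
  "increments": "0 0 0 0 0 -2 4.5;0 0 0 0 0 -5 4.5;0 0 0 0 0 -9 4.5;0 0 0 0 0 -13 4.5;0 0 0 0 0 -16 6.5;0 0 0 0 0 -16 6.5;0 0 0 0 0 -16 6.5"
}}

```text
time: 27.97
eef_pos: [0.539, 0.2711, 0.2024]
tcp_rot: [0.99, 0.139, 0.003, -0.0]
contact_force: [-1.1, 0.2, -0.7]
opening: 0.761
```

```bash
python3 seat.py w18
```

```text
medium square top (home 67.0) (np.float64(66.7), np.int64(144)) near end (np.float64(62.0), np.int64(245)) far end (cores 62) (np.float64(62.2), np.int64(339))
   x extent -82.3 81.7
fine square top (home 67.0) (np.float64(66.9), np.int64(169)) near end (np.float64(63.1), np.int64(225)) far end (cores 62) (np.float64(62.7), np.int64(340))
   x extent -79.2 81.3
coarse square top (home 67.0) (np.float64(66.9), np.int64(170)) near end (np.float64(62.1), np.int64(248)) far end (cores 62) (np.float64(62.1), np.int64(347))
   x extent -80.9 82.1
```

View pics/w18.png

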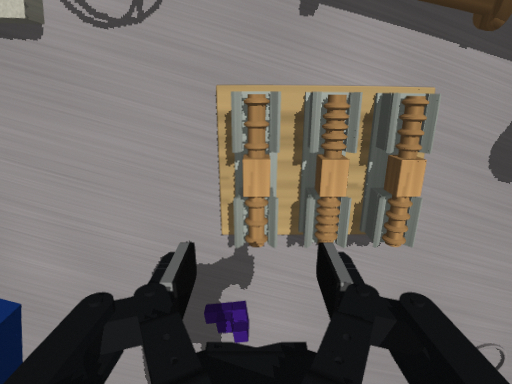

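All three studs are home: the wrist view shows coarse, fine and medium at (257,170), (332,170) and (405,170), with square tops at 66.7–66.9 mm. I'll check that the cup is still standing, then hand in.

```bash
python3 -c "
from h import *
snap('scene','s19')"
```

```text
(no output)
```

View pics/s19.png

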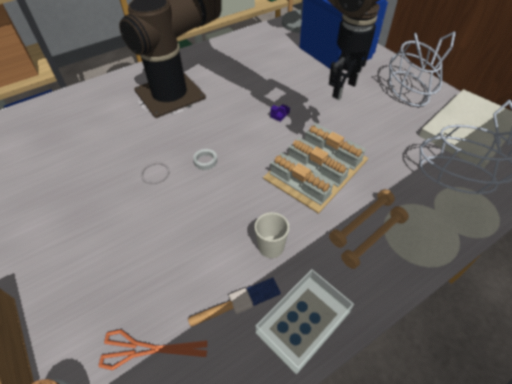

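The scene view shows the cup upright and unmoved at (271,233), all three studs in the gauges around (317,163), and the gripper clear.

```bash
python3 -c "
from h import *
print(ctrl.sign_off(), ctrl.get_state()['time'])"
```

```text
the job is handed in; nothing more can be done
the job is handed in; nothing more can be done
```

All three studs are lying fully home in the gauges of their own pitch. I let go of each one, and the job was handed in at about 28 s of the 72 s allowed. I placed them in the order medium, fine, coarse.

**Last checks:** the square tops read 66.7 mm (medium), 66.9 mm (fine) and 66.9 mm (coarse), against 67.0 mm when home and about 71 mm when riding proud. Both ends of each stud read level to within 0.4 mm. The cup was upright where it started, and the gripper was clear of everything.

**What disagreed:**
- **Tool length:** the fingertips turned out to be roughly 15–20 mm further back than the interface text says. My first grasp of the medium stud therefore shut on top of it, pressing at about 7 N. The stud moved only about a millimetre. I re-measured and used the corrected height from then on.
- **Camera offset:** the top and wrist cameras differ by about 2.8 mm in x. I used the wrist camera for both picking and placing, so this cancelled out.

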